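# Put the cleat sample boards away in their case

### The job

Take the brass chock off the lid of the sample case and set it on the rubber pad, lift the lid until it rests back on its stop, and slide every cleat board on the counter fully home into a pocket of its own in the case. Then shut the lid completely and put the chock back, upright, in the middle of the lid to weigh it down. Leave the other things on the counter where they are.

Things in the scene. Friction and masses are not known exactly. Their poses are not given: they have to be found in the camera images.
- case: Low dark wood case, fixed; x: 140 mm, front (facing the robot) to back; y: 262 mm wide; origin: centre of underside. Bed 8 mm above the counter, no front or side walls. At its back a bridge (top at 30 mm) roofs 3 pockets open to the front, each 75 mm wide, 13 high, 42 deep: mouth at x +18 mm, back wall at x +60. Partitions between them end in lead-in points 4.5 mm before the mouth. Includes the lid.
- lid (a joint): Hood-like wooden lid of the case, with its own walls; shut, 151 (x) by 282 mm (y), top at 76 mm. Angle in rad: 0 shut, 1.55 on its stop, almost upright; hinged at the back along the case's y, the front goes up and back. 0.55 kg; beyond 1.3 it leans on its stop by itself, below 1.0 it sinks shut by itself, damped (0.25 N m s/rad). Shut, it leaves a board about 5 mm of play.
- lid_hinge (a point): Point on the hinge line at mid-width: 78 mm behind the case's origin, 12 mm above the counter. Its axes turn with the lid.
- lid_handle (a point): Centre of the lid's brass handle: a round bar 10 mm thick, 100 mm long, parallel to the case's y, on a stem at each end, 50 mm in front of the lid's front face. Shut: 121 mm in front of the case's origin, 66 mm above the counter. Can be pinched from above across the bar, tool pointing down all the way.
- lid_top (a point): Centre of the lid's flat top surface, 76 mm above the counter when shut; the top is 151 mm (x) by 282 mm (y).
- pocket0 (a point): Where a board's origin lies when fully home in the pocket on the case's -y side (84 mm from the middle one): on the bed, 8 mm above the counter, 60 mm in front of the back wall. All three pockets are alike; any board may go in any.
- pocket1 (a point): The same for the middle pocket.
- pocket2 (a point): The same for the pocket on the case's +y side.
- chock: Tarnished brass chock, 110 mm (x) by 40 mm (y): a 24 mm high base with an inward-hooked horn at each end, 55 mm high over all, 52 mm clear between the horns; 0.6 kg. Origin at the centre of its underside, z up. It starts on the lid. It can be gripped across its 40 mm width, between the horns.
- pad: Black rubber pad fixed to the counter beside the case, 100 by 140 by 4 mm thick; origin at the centre of its underside.
- board0: Sample board (absent in some starts): light elm slab 120 (x) by 72 (y) by 10 mm, lying flat, bronze cleat on top; 0.32 kg. Origin: centre of underside. The cleat is 18 mm wide (y), x -54 to +10 mm: a bar 42 to 56 mm above the underside on a stem 34 mm long at x -22 mm; pinch it from above across its width. The bare +x end goes in first; home, its x points along the case's x.
- board1: Sample board (absent in some starts): light elm slab 120 (x) by 72 (y) by 10 mm, lying flat, bronze cleat on top; 0.32 kg. Origin: centre of underside. The cleat is 18 mm wide (y), x -54 to +10 mm: a bar 42 to 56 mm above the underside on a stem 34 mm long at x -22 mm; pinch it from above across its width. The bare +x end goes in first; home, its x points along the case's x.
- board2: Sample board (absent in some starts): light elm slab 120 (x) by 72 (y) by 10 mm, lying flat, bronze cleat on top; 0.32 kg. Origin: centre of underside. The cleat is 18 mm wide (y), x -54 to +10 mm: a bar 42 to 56 mm above the underside on a stem 34 mm long at x -22 mm; pinch it from above across its width. The bare +x end goes in first; home, its x points along the case's x.
- jar: Bystander: amber glass jar among the boards, 64 mm across, 85 mm high; origin at the centre of its underside.
- mug: Bystander: white mug at the far right beside the boards, 76 mm across, 85 mm high, with a handle; origin at the centre of its underside.
Mind the look-alikes: they are no part of the job. Leave any green or pink look-alike of the chock alone. What is shaped like the board0 but turquoise is not meant.

How it is judged:
By the outcome, as a careful person would: the job done as asked, in the order asked, and still so for the second after the job is handed in, with the robot touching nothing.
Of board0, board1, board2 only 2 to 3 are there at a start; the rules pass over those that are not, and their reading is None.
At some moment in a run one of board0, board1, board2, chock may be knocked a few centimetres aside while the robot is not near it.
Once in a run the grip may slacken for a moment while it holds something.
It also fails if it takes over 210 s, if anything falls off the work surface, if the arm or the gripper's body presses on something with over 40 N, if the wrist force passes 120 N, or if a joint passes its speed limit or range.

### The arm

A 6-joint arm with a two-finger parallel gripper is mounted at the origin on the work surface. World frame = base frame: x ahead of the robot, y to its left, z up, the work surface at z = 0. Lengths are in mm, angles in rad, forces in N, time in s.
With the tool pointing down it reaches from about 150 to 775 mm from the base axis. Payload 6.1 kg.
Tool frame: the origin (TCP) lies at the very end of the fingers, on their centre line; the grasp point (between the pads) lies behind it (r.grip_point_offset is the z of the grasp point in the tool frame, in mm); z points along the fingers, y is the line along which they close (so a half turn about z gives the same grasp; the last joint's range is limited). The gripper opens to 85 mm and grips with 20 to 120 N. Pads are 22 mm wide; open, the fingers measure 114 mm over their backs; the gripper's body (76 mm by 85 mm) begins 54 mm behind the grasp point. The pads swing forward as they close: fully open they stand 13 mm farther back than shut.
Start: joints at [-1.176, 0.126, -0.04, 1.405, 0, 1.571], TCP at [201.919, -484.6, 231.295] pointing down, gripper open.
Joint ranges: [-2.72, 2.72], [-0.95, 1.95], [-1.27, 1.35], [-1.78, 2.02], [-1.46, 1.47], [-3.14, 3.14]. Speed limits (rad/s): [2.39, 2.39, 3.01, 3.14, 3.14, 3.14].

### API

Orientations are given as a unit quaternion [w, x, y, z].
In Python, from workcell import r, optics, finder gives the robot as it stands.
- The arm moves only by the shell command python3 -m handwheel 'ROWS' [FORCE]. ROWS is JSON, a list of rows, each a list of 7 numbers: the turn, a rotation vector about the tool's x, y, z each as a share of 0.5 rad, from -1 to 1, then the shift along the tool's x, y, z each as a share of 0.5 m, from -1 to 1, then the closure, from -1 (fully open) to 1 (shut). A call has exactly 8 rows; each row is the pose to reach, as a shift and turn from the pose commanded when the call began, along the tool's axes at that moment; what a row does not reach only later rows make up. A row lasts 1/12 s, in which the tool goes at most 41.7 mm and 7.16 degrees, less where a joint would pass 70% of its speed; a pose out of reach is approached as far as the arm can. A call with a number of a shift or a turn outside -1 to 1 is refused whole. A call with a gripper value outside its range is refused whole. The fingers move at their own pace and stop on an object; FORCE is the grip in N (left out, the last holds). Time passes only in rows, so rows that repeat a pose let the fingers close, or fill a call up. It gives the time, the measured TCP pose, the force, the opening and the grip force at its end, in the units of the state.
- r.sense(): the state, without advancing time (a new reading comes with each control period).
- optics.grab_frame(name): name is "scene" or "top" or "wrist"; returns a dict with "image" (480x640x3 uint8, red, green, blue), "fovy" (degrees; the focal length in pixels is half the picture's height over the tangent of half this angle, whatever the lens; pixels are square), "cx", "cy" (the principal point, pixels), "rvec" (rotation vector, rad) and "tvec" (3), from world to camera coordinates, as OpenCV has them; the wrist camera has in their place "mount" (4x4, takes a point from camera to tool coordinates, whose origin is the TCP and whose axes are the flange's). Camera axes: x right, y down, z forward; pixel columns grow to the right and rows downward; lengths in mm; the calibration is good to about 2 mm. A picture is of the moment at which its call begins: read the wrist's pose just before it. There is no depth.
- r.hand_in(): hands the job in; it is judged then, once.
Trained networks look in a picture, given as the dict that the camera call returned (one of the last four; its "shot" number tells which), for a name from the list of things; names that differ only in an ending like _2 or _b are one class to them, and where a whole thing is asked for, a point or a joint stands for the part that bears it (a point fixed in the world has none). Each returns a list of dicts, best first, with "confidence" (0 to 1); they miss things now and then, are a little off and sometimes report something else, mostly with a low value. They report only what shows in the picture. A call takes as long as a camera call. They do not tell look-alikes from the thing itself.
- finder.trace(picture, label): "pixels" (480x640 bool, what is visible of it) and "extent" ([left, top, right, bottom] in pixels, round what is visible of it).
The state is a dict: "t": time; "joint_positions": joint angles; "dq": joint speeds; "joint_torque": joint torques, N m; "tool_pos": TCP position; "orientation": TCP orientation; "force": force on the tool from outside, world axes, zero at the start; "ft_torque": the same for the moment, N m; "gripper_width": finger opening in mm; "gripper_force": force on a finger pad.
Only numpy, scipy, OpenCV 4.12 (cv2) and the standard library are available. Lean on these libraries where they do the work, as an engineer would, in place of code of your own. Each camera call takes 0.05 s, during which the arm holds its last target. There are 200 camera calls.

## Working session

There is one attempt and no reset: what is moved stays moved. The work goes in short steps, Python scripts to look and compute and a shell command to move; the robot and the scene stay as the last step left them, time stands still between calls to the robot, and variables do not carry over. Pictures are saved under pics/ and viewed, at most 14 in all, crops included, and the job is handed in when it is done.

```bash
ls; mkdir -p pics
python3 - <<'E'
from workcell import r, optics, finder
import cv2,numpy as np
print(r.sense(), r.grip_point_offset)
for n in ("scene","top"):
    p=optics.grab_frame(n); cv2.imwrite(f"pics/{n}0.png",p["image"][:,:,::-1])
    print(n,{k:v for k,v in p.items() if k!="image"})
    for l in ("case","lid","chock","pad","board0","jar","mug"):
        print(l,[(round(d["confidence"],2),[int(v) for v in d["extent"]],int(d["pixels"].sum())) for d in finder.trace(p,l)])
E
```

```text
pics
{'t': 0.0, 'joint_positions': array([-1.17600599e+00,  1.26388678e-01, -4.06418044e-02,  1.40541216e+00,
        4.89881281e-06,  1.57079820e+00]), 'dq': array([ 1.74091385e-04, -6.71651092e-04,  8.07267442e-05,  1.13592271e-03,
        2.55323981e-04, -1.21360946e-03]), 'joint_torque': array([-6.64914223e-04, -4.35916650e+01,  3.52922666e+01,  1.72165042e-02,
       -2.43248941e-07, -7.65291190e-06]), 'tool_pos': array([ 201.75954845, -484.22022213,  230.50846029]), 'orientation': array([-8.07652344e-04,  9.80580604e-01,  1.96114766e-01, -1.59033011e-04]), 'force': array([-0.67363934,  0.07767168,  0.14146281]), 'ft_torque': array([-0.00181841,  0.01658207,  0.04214924]), 'gripper_force': 0.0, 'gripper_width': 85.53992948459921} -18.700000000000003
scene {'fovy': 56.899368995210246, 'cx': 326.4226374496841, 'cy': 233.3189412956766, 'rvec': array([ 1.38118932,  2.36214821, -0.72790314]), 'tvec': array([ 172.10808623, -317.14120322, 1609.99072595]), 'shot': 1}
case [(0.84, [279, 228, 396, 327], 5584)]
lid [(0.55, [279, 231, 395, 324], 5480)]
chock [(0.97, [367, 208, 388, 242], 46
[... 496 characters left out ...]
186747, 'cy': 240.99473038846233, 'rvec': array([ 2.17809461, -2.12879745,  0.16258291]), 'tvec': array([  55.33698114,  459.84266955, 1078.22841084]), 'shot': 2}
case [(0.62, [225, 165, 345, 251], 7120), (0.56, [514, 201, 561, 249], 1366)]
lid [(0.96, [224, 163, 346, 249], 7088)]
chock [(0.95, [262, 163, 287, 210], 849), (0.86, [265, 268, 286, 318], 778), (0.64, [80, 189, 133, 223], 865)]
pad [(0.83, [149, 201, 211, 246], 2090), (0.36, [223, 164, 343, 253], 7240)]
board0 [(0.7, [446, 169, 480, 215], 1326), (0.6, [417, 291, 462, 351], 1437), (0.58, [384, 224, 414, 278], 1310)]
jar [(0.87, [453, 245, 492, 268], 792)]
mug [(0.95, [513, 204, 561, 249], 1356), (0.44, [383, 167, 426, 219], 1310)]
```

Run:
```python
import cv2,numpy as np
a=cv2.imread("pics/top0.png")[130:380,60:580]; cv2.imwrite("pics/top0c.png",cv2.resize(a,None,fx=1.5,fy=1.5))
a=cv2.imread("pics/scene0.png")[130:390,130:530]; cv2.imwrite("pics/scene0c.png",cv2.resize(a,None,fx=2,fy=2))
```

```text
(no output)
```

View pics/top0c.png

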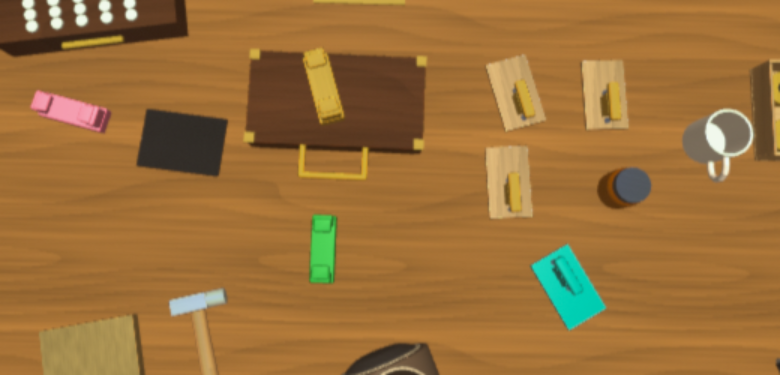

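View pics/scene0c.png

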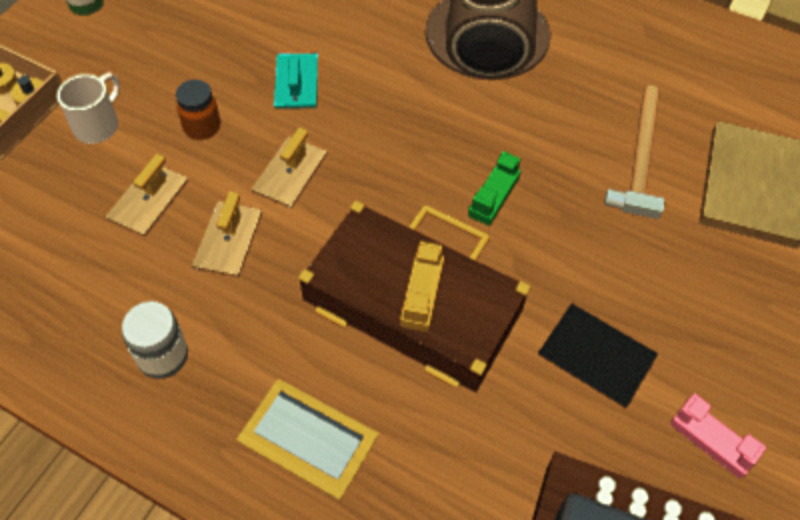

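The top view shows the brass chock on the lid (full-image px ≈ (275,187)), with the pad to its left at (181,224). The three elm boards are at about (404,192), (463,193) and (400,251). The green and pink chocks and the turquoise board are decoys. I'll fit poses to the silhouettes in both cameras.

```bash
cat > h.py <<'E'
from workcell import r, optics, finder
import cv2, numpy as np
from scipy.optimize import minimize
from scipy.spatial.transform import Rotation as R
def box(x0,x1,y0,y1,z0,z1): return np.array([[x,y,z] for x in(x0,x1) for y in(y0,y1) for z in(z0,z1)],float)
M={"board0":np.r_[box(-60,60,-36,36,0,10),box(-54,10,-9,9,42,56)],
   "chock":box(-55,55,-20,20,0,55),"pad":box(-50,50,-70,70,0,4),
   "lid":np.r_[box(-75.5,75.5,-141,141,20,76),box(-126,-116,-50,50,61,71)]}
def K(p):
    f=240/np.tan(np.radians(p["fovy"])/2); return np.array([[f,0,p["cx"]],[0,f,p["cy"]],[0,0,1]])
def ext(p,pose=None):
    if "rvec" in p: return cv2.Rodrigues(p["rvec"])[0],np.asarray(p["tvec"],float)
    s=pose; q=s["orientation"]; T=np.eye(4); T[:3,:3]=R.from_quat([q[1],q[2],q[3],q[0]]).as_matrix(); T[:3,3]=s["tool_pos"]
    C=np.linalg.inv(T@p["mount"]); return C[:3,:3],C[:3,3]
def grab(n):
    s=r.sense(); p=optics.grab_frame(n); p["E"]=ext(p,s); return p
def proj(p,X):
    Rm,t=p["E"]; c=(np.atleast_2d(X)@Rm.T+t)@K(p).T; return c[:,:2]/c[:,2:]
def unproj(p,uv,z):
    Rm,t=p["E"]; d=np.c_[np.atleast_2d(uv),np.ones(len(np.atleast_2d(uv)))]@np.linalg.inv(K(p)).T@Rm; o=-Rm.T@t
    return o+d*((z-o[2])/d[:,2])[:,None]
def world(m,x,y,a,z):
    c,s=np.cos(a),np.sin(a); return m@np.array([[c,s,0],[-s,c,0],[0,0,1]])+[x,y,z]
def sil(p,X):
    im=np.zeros((480,640),np.uint8); cv2.fillConvexPoly(im,cv2.convexHull((proj(p,X)*16).astype(np.int32)),1,shift=4); return im
def hull(m):
    c=max(cv2.findContours(m.astype(np.uint8),0,2)[0],key=cv2.contourArea); im=np.zeros((480,640),np.uint8); cv2.fillConvexPoly(im,cv2.convexHull(c),1); return im
def fit(label,x0,pics,z=0,rad=45,dets=None):
    """pose x,y,yaw by silhouette IoU from guess x0"""
    use=[]
    for p in pics:
        g=proj(p,world(M[label],*x0,z)); g=(g.min(0)+g.max(0))/2; best=None
        for d in (dets[p["shot"]] if dets else finder.trace(p,label)):
            e=np.array(d["extent"]); q=np.linalg.norm((e[:2]+e[2:])/2-g)
            if q<rad and (best is None or q<best[0]): best=(q,hull(d["pixels"]))
        if best: use.append((p,cv2.GaussianBlur(best[1].astype(np.float32),(0,0),1)))
    def cost(v):
        c=0
        for p,h in use:
            s=cv2.GaussianBlur(sil(p,world(M[label],*v,z)).astype(np.float32),(0,0),1); c+=np.abs(s-h).sum()/h.sum()
        return c
    x0=np.array(x0,float); S=np.array([x0]+[x0+e for e in np.diag([12,12,.15])])
    o=minimize(cost,x0,method="Nelder-Mead",options=dict(initial_simplex=S,xatol=.01,fatol=1e-4,maxiter=300))
    return np.round(o.x,3),round(o.fun/max(len(use),1),3),len(use)
def go(x,y,z,yaw=None,s=None):
    """print shares from the measured pose to TCP (x,y,z), tool down, tool y axis along world direction yaw (mod pi)"""
    s=s or r.sense(); q=s["orientation"]; A=R.from_quat([q[1],q[2],q[3],q[0]]).as_matrix()
    d=A.T@(np.array([x,y,z])-s["tool_pos"])/500
    if yaw is None: yaw=np.arctan2(A[1,1],A[0,1])
    outs=[]
    for k in (0,np.pi):
        c,n=np.cos(yaw+k),np.sin(yaw+k); B=np.array([[-n,c,0],[c,n,0],[0,0,-1]]).T
        B=np.array([[n,c,0],[-c,n,0],[0,0,-1]])
        outs.append(R.from_matrix(A.T@B).as_rotvec()/.5)
    w=min(outs,key=np.linalg.norm)
    print("row: turn",np.round(w,4),"shift",np.round(d,4),"| other turn z",np.round(max(outs,key=np.linalg.norm)[2],3),"q6",round(s["joint_positions"][5],2))
E
python3 - <<'E'
from h import *
P=[grab("scene"),grab("top")]; t=P[1]
def g(u,v,z): return unproj(t,[u,v],z)[0,:2]
L=fit("lid",[*(g(283,198,76)),0],P); print("lid",L)
print("chock",fit("chock",[*g(275,187,110),.2],P,z=76))
print("pad",fit("pad",[*g(181,224,4),-.1],P))
for u,v,a in((404,192,.25),(463,193,0),(400,251,0)): print("board",fit("board0",[*g(u,v,15),a],P,rad=20))
for u,v in ((479,253),(540,222),(275,297)): print(g(u,v,50))
E
```

```text
lid (array([ 5.62917e+02,  1.48637e+02, -2.80000e-02]), np.float64(0.026), 2)
chock (array([5.73687e+02, 1.67156e+02, 3.25000e-01]), np.float64(0.146), 2)
pad (array([ 4.97863e+02,  4.10282e+02, -1.13000e-01]), np.float64(0.043), 2)
board (array([ 5.97334e+02, -1.52407e+02,  2.91000e-01]), np.float64(0.102), 2)
board (array([ 5.98600e+02, -3.05227e+02,  6.10000e-02]), np.float64(0.072), 2)
board (array([ 4.42372e+02, -1.40968e+02,  6.40000e-02]), np.float64(0.078), 2)
[ 435.88457692 -327.99633699]
[ 515.89115063 -480.25754459]
[319.17730944 161.83442557]
```

```bash
python3 -c "
from h import *
go(400,-140,280,1.57);go(574,167,280,.3+1.57)"
```

```text
Traceback (most recent call last):
  File "h.py", line 54, in go
    outs.append(R.from_matrix(A.T@B).as_rotvec()/.5)
                ~~~~~~~~~~~~~^^^^^^^
  File "scipy/spatial/transform/_rotation.pyx", line 1143, in scipy.spatial.transform._rotation.Rotation.from_matrix
ValueError: Non-positive determinant (left-handed or null coordinate frame) in rotation matrix 0: [[ 9.22789310e-01  3.85304927e-01  3.90503134e-05]
 [ 3.85304927e-01 -9.22789311e-01  2.59249619e-06]
 [-3.70341134e-05 -1.26539504e-05  9.99999999e-01]].
```

```bash
python3 - <<'E'
s=open("h.py").read(); i=s.index("def go(")
s=s[:i]+'''def go(*T):
    """legs: targets (x,y,z,yaw) of the TCP, tool down, tool y axis along world yaw (mod pi); first leg from the measured pose"""
    s=r.sense(); q=s["orientation"]; A=R.from_quat([q[1],q[2],q[3],q[0]]).as_matrix(); p=s["tool_pos"]
    print("at",np.round(p,1),"w",round(s["gripper_width"],1),"f",np.round(s["force"],1),"q",np.round(s["joint_positions"],2),"t",round(s["t"],1))
    for x,y,z,yaw in T:
        outs=[]
        for k in (0,np.pi):
            c,n=np.cos(yaw+k),np.sin(yaw+k); B=np.array([[-n,c,0],[c,n,0],[0,0,-1]]); outs.append((R.from_matrix(A.T@B).as_rotvec()/.5,B))
        outs.sort(key=lambda o:np.linalg.norm(o[0])); w,B=outs[0]; d=A.T@(np.array([x,y,z])-p)
        print("turn",np.round(w,4),"shift",np.round(d/500,4),"rows>=",np.ceil(max(np.linalg.norm(d)/41.7,np.linalg.norm(w)*.5/.125)),"other z",np.round(outs[1][0][2],3))
        A=B; p=np.array([x,y,z])
'''
open("h.py","w").write(s)
E
python3 -c "
from h import *
go((330,-260,280,1.7),(440,-60,280,1.8),(560,150,280,.3+1.57))"
```

```text
at [ 201.9 -484.6  231.3] w 85.5 f [0.  0.3 0.2] q [-1.18  0.13 -0.04  1.41 -0.    1.57] t 1.5
turn [0.000e+00 1.000e-04 5.311e-01] shift [ 0.4092 -0.3161 -0.0974] rows>= 7.0 other z -5.752
turn [ 0.   0.  -0.2] shift [ 0.2697 -0.3683  0.    ] rows>= 6.0 other z 6.083
turn [ 0.    0.   -0.14] shift [ 0.3291 -0.3545  0.    ] rows>= 6.0 other z 6.143
```

```bash
python3 - <<'E'
s=open("h.py").read()
a=s.index("        outs=[]\n        for k"); b=s.index("        print(\"turn\"")
s=s[:a]+'''        c,n=np.cos(yaw),np.sin(yaw); B=np.array([[-n,c,0],[c,n,0],[0,0,-1]]); w=R.from_matrix(A.T@B).as_rotvec()/.5; d=A.T@(np.array([x,y,z])-p)
'''+s[b:].replace(',"other z",np.round(outs[1][0][2],3)','')
s=s.replace('yaw (mod pi)','yaw').replace('"q",np.round','"yaw",round(np.arctan2(A[1,1],A[0,1]),3),"q",np.round'); open("h.py","w").write(s)
E
python3 -c "
from h import *
go((240,-380,260,-.676),(280,-280,280,-.176),(320,-180,280,.324),(380,-80,280,.824),(460,20,280,1.324),(540,130,280,1.824))"
```

```text
at [ 201.9 -484.6  231.3] w 85.5 f [0.  0.3 0.2] yaw -1.176 q [-1.18  0.13 -0.04  1.41 -0.    1.57] t 1.5
turn [-0.0000e+00  1.0000e-04 -1.0001e+00] shift [ 0.1508 -0.1638 -0.0574] rows>= 5.0
turn [ 0.  0. -1.] shift [ 0.2061 -0.0627 -0.04  ] rows>= 4.0
turn [ 0.  0. -1.] shift [0.2109 0.0437 0.    ] rows>= 4.0
turn [ 0.  0. -1.] shift [0.1514 0.1774 0.    ] rows>= 4.0
turn [ 0.  0. -1.] shift [0.0184 0.2555 0.    ] rows>= 5.0
turn [ 0.  0. -1.] shift [-0.1014  0.2524  0.    ] rows>= 4.0
```

```bash
python3 -m handwheel '[[0,0,-1,0.15,-0.164,-0.057,-1],[0,0,-1,0.15,-0.164,-0.057,-1],[0,0,-1,0.15,-0.164,-0.057,-1],[0,0,-1,0.15,-0.164,-0.057,-1],[0,0,-1,0.15,-0.164,-0.057,-1],[0,0,-1,0.15,-0.164,-0.057,-1],[0,0,-1,0.15,-0.164,-0.057,-1],[0,0,-1,0.15,-0.164,-0.057,-1]]' 60
python3 -m handwheel '[[0,0,-1,0.206,-0.063,-0.04,-1],[0,0,-1,0.206,-0.063,-0.04,-1],[0,0,-1,0.206,-0.063,-0.04,-1],[0,0,-1,0.206,-0.063,-0.04,-1],[0,0,-1,0.206,-0.063,-0.04,-1],[0,0,-1,0.206,-0.063,-0.04,-1],[0,0,-1,0.206,-0.063,-0.04,-1],[0,0,-1,0.206,-0.063,-0.04,-1]]'
python3 -m handwheel '[[0,0,-1,0.211,0.044,0,-1],[0,0,-1,0.211,0.044,0,-1],[0,0,-1,0.211,0.044,0,-1],[0,0,-1,0.211,0.044,0,-1],[0,0,-1,0.211,0.044,0,-1],[0,0,-1,0.211,0.044,0,-1],[0,0,-1,0.211,0.044,0,-1],[0,0,-1,0.211,0.044,0,-1]]'
python3 -m handwheel '[[0,0,-1,0.151,0.177,0,-1],[0,0,-1,0.151,0.177,0,-1],[0,0,-1,0.151,0.177,0,-1],[0,0,-1,0.151,0.177,0,-1],[0,0,-1,0.151,0.177,0,-1],[0,0,-1,0.151,0.177,0,-1],[0,0,-1,0.151,0.177,0,-1],[0,0,-1,0.151,0.177,0,-1]]'
python3 -m handwheel '[[0,0,-1,0.018,0.255,0,-1],[0,0,-1,0.018,0.255,0,-1],[0,0,-1,0.018,0.255,0,-1],[0,0,-1,0.018,0.255,0,-1],[0,0,-1,0.018,0.255,0,-1],[0,0,-1,0.018,0.255,0,-1],[0,0,-1,0.018,0.255,0,-1],[0,0,-1,0.018,0.255,0,-1]]'
python3 -m handwheel '[[0,0,-1,-0.101,0.252,0,-1],[0,0,-1,-0.101,0.252,0,-1],[0,0,-1,-0.101,0.252,0,-1],[0,0,-1,-0.101,0.252,0,-1],[0,0,-1,-0.101,0.252,0,-1],[0,0,-1,-0.101,0.252,0,-1],[0,0,-1,-0.101,0.252,0,-1],[0,0,-1,-0.101,0.252,0,-1]]'
python3 - <<'E'
from h import *
go()
w=grab("wrist"); cv2.imwrite("pics/w1.png",w["image"][:,:,::-1])
d=finder.trace(w,"chock"); print([(x["confidence"],x["extent"]) for x in d])
print(fit("chock",[574,167,.3],[w],z=76,rad=150))
E
```

```text
t: 2.17
tool_pos: [239.3, -380.6, 259.3]
orientation: [-0.0, 0.902, 0.431, -0.0]
force: [0.3, -0.1, 0.1]
gripper_width: 85.4
gripper_force: 0.0
t: 2.83
tool_pos: [279.2, -280.7, 279.3]
orientation: [-0.001, 0.768, 0.641, -0.0]
force: [0.3, -1.5, -0.2]
gripper_width: 85.4
gripper_force: 0.0
t: 3.5
tool_pos: [319.4, -180.7, 279.6]
orientation: [-0.0, 0.586, 0.811, -0.0]
force: [0.2, -0.3, -0.2]
gripper_width: 85.1
gripper_force: 0.0
t: 4.17
tool_pos: [379.1, -81.2, 279.9]
orientation: [0.0, 0.367, 0.93, -0.0]
force: [-0.9, -0.5, 0.7]
gripper_width: 85.6
gripper_force: 0.0
t: 4.83
tool_pos: [458.9, 18.3, 280.2]
orientation: [0.0, 0.125, 0.992, -0.0]
force: [-0.9, 0.5, -0.4]
gripper_width: 85.5
gripper_force: 0.0
t: 5.5
tool_pos: [538.6, 127.9, 280.5]
orientation: [0.0, -0.124, 0.992, -0.0]
force: [-0.1, -0.3, 0.8]
gripper_width: 85.6
gripper_force: 0.0
at [538.6 127.9 280.5] w 85.6 f [-0.1 -0.3  0.8] yaw 1.82 q [ 0.23  0.19  0.14  1.52 -0.   -0.02] t 5.5
[(0.74, [620.0, 262.4, 638.5, 298.4]), (0.73, [327.5, 203.0, 371.2, 329.2])]
(array([5.7371e+02, 1.6603e+02, 3.3100e-01]), np.float64(0.177), 1)
```

View pics/w1.png

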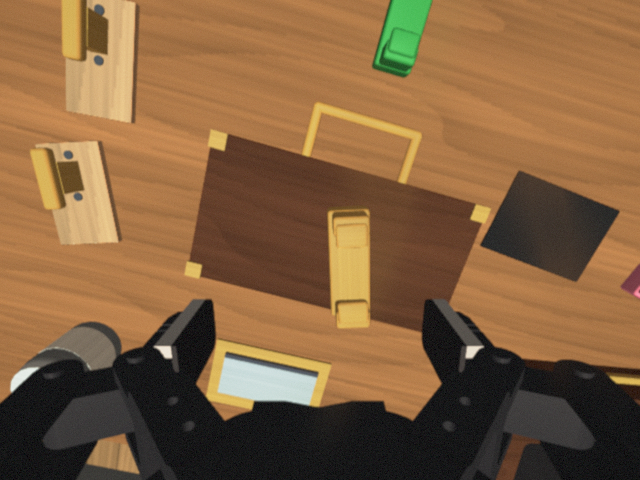

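Run:
```python
from h import *
w=grab("wrist"); a=unproj(w,[[351,236],[352,315],[350,236]],131); print(a, np.arctan2(*(a[0]-a[1])[[1,0]]),a[:2].mean(0))
b=unproj(w,[[329,262],[370,262]],100); print(b,b.mean(0))
c=unproj(w,[[218,140],[480,214],[193,270]],76); print(c)
print(proj(w,world(M["lid"],562.9,148.6,-.028,0))[[1,3,5,7]])
```

```text
[[538.43621039 156.51064037 131.        ]
 [610.71794822 177.97559641 131.        ]
 [538.65114853 155.67262717 131.        ]] -2.8529250020004 [574.57707931 167.24311839 131.        ]
[[576.02333785 147.72429965 100.        ]
 [566.06582535 186.54275531 100.        ]] [571.0445816  167.13352748 100.        ]
[[491.33766927  16.36139609  76.        ]
 [496.39120731 285.12815834  76.        ]
 [628.05829954  13.4997756   76.        ]]
[[212.55680908 129.81670819]
 [487.9189432  210.8355963 ]
 [184.62702836 273.72015152]
 [433.70357805 338.83064605]]
```

```bash
python3 -c "
from h import *
go((573.5,167,160,1.85),(573.5,167,79,1.85))"
```

```text
at [538.9 128.5 280.3] w 85.5 f [-0.1 -0.4 -0.8] yaw 1.822 q [ 0.23  0.19  0.14  1.52 -0.   -0.02] t 5.7
turn [-0.0002  0.0016 -0.0556] shift [-0.086   0.0574  0.2407] rows>= 4.0
turn [0. 0. 0.] shift [0.    0.    0.162] rows>= 2.0
```

```bash
python3 -m handwheel '[[0,0,-0.056,-0.086,0.057,0.24,-1],[0,0,-0.056,-0.086,0.057,0.24,-1],[0,0,-0.056,-0.086,0.057,0.24,-1],[0,0,-0.056,-0.086,0.057,0.24,-1],[0,0,-0.056,-0.086,0.057,0.24,-1],[0,0,-0.056,-0.086,0.057,0.28,-1],[0,0,-0.056,-0.086,0.057,0.32,-1],[0,0,-0.056,-0.086,0.057,0.34,-1]]'
python3 -m handwheel '[[0,0,0,0,0,0.03,-1],[0,0,0,0,0,0.05,-1],[0,0,0,0,0,0.062,-1],[0,0,0,0,0,0.062,-1],[0,0,0,0,0,0.062,0.2],[0,0,0,0,0,0.062,1],[0,0,0,0,0,0.062,1],[0,0,0,0,0,0.062,1]]' 70
python3 -m handwheel '[[0,0,0,0,0,0,1],[0,0,0,0,0,0,1],[0,0,0,0,0,0,1],[0,0,0,0,0,0,1],[0,0,0,0,0,-0.02,1],[0,0,0,0,0,-0.06,1],[0,0,0,0,0,-0.12,1],[0,0,0,0,0,-0.15,1]]'
python3 -c "
from h import *
go((555,240,155,1.35),(530,320,155,.85),(505,390,155,.4),(498,410,155,-.1))"
```

```text
t: 6.37
tool_pos: [573.8, 167.1, 110.8]
orientation: [0.001, -0.14, 0.99, -0.0]
force: [-0.6, 0.1, 0.2]
gripper_width: 85.4
gripper_force: 0.0
t: 7.03
tool_pos: [574.1, 168.1, 79.8]
orientation: [0.001, -0.14, 0.99, 0.0]
force: [-5.0, -2.8, 43.5]
gripper_width: 39.1
gripper_force: 53.0
t: 7.7
tool_pos: [573.7, 167.5, 156.0]
orientation: [0.0, -0.14, 0.99, -0.0]
force: [1.6, 0.1, -4.8]
gripper_width: 38.5
gripper_force: 71.7
at [573.7 167.5 156. ] w 38.5 f [ 1.6  0.1 -4.8] yaw 1.852 q [ 0.28  0.27 -0.02  1.27 -0.    0.  ] t 7.7
turn [-5.000e-04  4.000e-04  1.004e+00] shift [-0.0043  0.1496  0.0019] rows>= 5.0
turn [0. 0. 1.] shift [0.0838 0.1452 0.    ] rows>= 5.0
turn [0.  0.  0.9] shift [0.13   0.0722 0.    ] rows>= 4.0
turn [0. 0. 1.] shift [0.0423 0.0027 0.    ] rows>= 4.0
```

```bash
python3 -m handwheel '[[0,0,1,-0.004,0.15,0,1],[0,0,1,-0.004,0.15,0,1],[0,0,1,-0.004,0.15,0,1],[0,0,1,-0.004,0.15,0,1],[0,0,1,-0.004,0.15,0,1],[0,0,1,-0.004,0.15,0,1],[0,0,1,-0.004,0.15,0,1],[0,0,1,-0.004,0.15,0,1]]'
python3 -m handwheel '[[0,0,1,0.084,0.145,0,1],[0,0,1,0.084,0.145,0,1],[0,0,1,0.084,0.145,0,1],[0,0,1,0.084,0.145,0,1],[0,0,1,0.084,0.145,0,1],[0,0,1,0.084,0.145,0,1],[0,0,1,0.084,0.145,0,1],[0,0,1,0.084,0.145,0,1]]'
python3 -m handwheel '[[0,0,0.9,0.13,0.072,0,1],[0,0,0.9,0.13,0.072,0,1],[0,0,0.9,0.13,0.072,0,1],[0,0,0.9,0.13,0.072,0,1],[0,0,0.9,0.13,0.072,0,1],[0,0,0.9,0.13,0.072,0,1],[0,0,0.9,0.13,0.072,0,1],[0,0,0.9,0.13,0.072,0,1]]'
python3 -m handwheel '[[0,0,1,0.042,0.003,0,1],[0,0,1,0.042,0.003,0,1],[0,0,1,0.042,0.003,0,1],[0,0,1,0.042,0.003,0,1],[0,0,1,0.042,0.003,0,1],[0,0,1,0.042,0.003,0.05,1],[0,0,1,0.042,0.003,0.1,1],[0,0,1,0.042,0.003,0.14,1]]'
python3 -c "
from h import *
go((498,410,9,-.11))"
```

```text
t: 8.37
tool_pos: [554.8, 239.8, 153.5]
orientation: [-0.0, 0.108, 0.994, -0.0]
force: [0.1, 0.4, -5.3]
gripper_width: 38.3
gripper_force: 72.4
t: 9.03
tool_pos: [529.8, 319.5, 153.9]
orientation: [0.0, 0.351, 0.936, -0.0]
force: [-0.1, -0.7, -6.2]
gripper_width: 38.3
gripper_force: 73.1
t: 9.7
tool_pos: [504.7, 389.5, 153.9]
orientation: [0.0, 0.551, 0.834, 0.0]
force: [0.7, -0.2, -5.0]
gripper_width: 38.3
gripper_force: 73.3
t: 10.37
tool_pos: [497.6, 409.5, 82.6]
orientation: [-0.0, 0.739, 0.673, -0.0]
force: [-0.2, -0.1, -6.4]
gripper_width: 38.6
gripper_force: 73.1
at [497.6 409.5  82.6] w 38.6 f [-0.2 -0.1 -6.4] yaw -0.094 q [ 0.69  0.38 -0.03  1.15  0.    2.35] t 10.4
turn [-0.0001 -0.      0.0329] shift [0.0011 0.0008 0.1472] rows>= 2.0
```

```bash
python3 -m handwheel '[[0,0,0.033,0.001,0,0.06,1],[0,0,0.033,0.001,0,0.11,1],[0,0,0.033,0.001,0,0.13,1],[0,0,0.033,0.001,0,0.14,1],[0,0,0.033,0.001,0,0.144,1],[0,0,0.033,0.001,0,0.147,1],[0,0,0.033,0.001,0,0.148,1],[0,0,0.033,0.001,0,0.148,1]]'
python3 -m handwheel '[[0,0,0,0,0,0,1],[0,0,0,0,0,0.001,1],[0,0,0,0,0,0.002,1],[0,0,0,0,0,0.003,1],[0,0,0,0,0,0.003,1],[0,0,0,0,0,0.003,1],[0,0,0,0,0,0.003,1],[0,0,0,0,0,0.003,1]]'
```

```text
t: 11.03
tool_pos: [498.4, 411.1, 11.4]
orientation: [0.0, 0.746, 0.666, 0.001]
force: [0.5, 0.7, -6.0]
gripper_width: 38.2
gripper_force: 73.1
t: 11.7
tool_pos: [497.6, 410.5, 8.3]
orientation: [-0.0, 0.746, 0.665, -0.0]
force: [0.2, 0.0, -7.4]
gripper_width: 38.8
gripper_force: 73.1
```

```bash
python3 -m handwheel '[[0,0,0,0,0,0.001,1],[0,0,0,0,0,0.002,1],[0,0,0,0,0,0.003,1],[0,0,0,0,0,0.004,1],[0,0,0,0,0,0.004,1],[0,0,0,0,0,0.004,1],[0,0,0,0,0,0.004,1],[0,0,0,0,0,0.004,1]]'
```

```text
t: 12.37
tool_pos: [497.6, 410.5, 8.1]
orientation: [-0.0, 0.746, 0.665, 0.001]
force: [-4.8, -2.9, 6.5]
gripper_width: 38.6
gripper_force: 74.9
```

```bash
python3 -m handwheel '[[0,0,0,0,0,-0.001,-1],[0,0,0,0,0,-0.001,-1],[0,0,0,0,0,-0.001,-1],[0,0,0,0,0,-0.001,-1],[0,0,0,0,0,-0.06,-1],[0,0,0,0,0,-0.13,-1],[0,0,0,0,0,-0.2,-1],[0,0,0,0,0,-0.3,-1]]' 45
python3 -c "
from h import *
go((442,152,140,-.028),(442,152,48,-.028))
P=[grab('scene'),grab('top')]
print(fit('chock',[498,410,1.46],P,z=4)); print(fit('lid',[563,149,-.03],P))
a=149.*0
f=np.arctan2(54,199)
for i in range(1,25):
  t=1.56*i/24; print(i,round((199-206.2*np.cos(f+t))/500,3),round(-(206.2*np.sin(f+t)-54)/500,3))
"
```

```text
t: 13.03
tool_pos: [496.9, 409.9, 148.0]
orientation: [-0.0, 0.746, 0.666, -0.001]
force: [1.6, 0.5, 0.2]
gripper_width: 85.3
gripper_force: 0.0
at [496.9 409.9 148. ] w 85.3 f [1.6 0.5 0.2] yaw -0.114 q [ 0.69  0.36  0.08  1.29 -0.    2.38] t 13.0
turn [-0.0035  0.0035 -0.1729] shift [-0.525  -0.0502  0.017 ] rows>= 7.0
turn [0. 0. 0.] shift [0.    0.    0.184] rows>= 3.0
(array([496.512, 406.373,   1.403]), np.float64(0.268), 1)
(array([ 5.63438e+02,  1.48926e+02, -2.00000e-02]), np.float64(0.025), 2)
1 0.008 -0.026
2 0.017 -0.051
3 0.028 -0.075
4 0.041 -0.099
5 0.055 -0.121
6 0.071 -0.143
7 0.088 -0.164
8 0.106 -0.183
9 0.126 -0.202
10 0.147 -0.219
11 0.168 -0.234
12 0.191 -0.249
13 0.215 -0.261
14 0.239 -0.273
15 0.264 -0.282
16 0.29 -0.29
17 0.316 -0.296
18 0.342 -0.301
19 0.369 -0.303
20 0.396 -0.304
21 0.422 -0.304
22 0.449 -0.301
23 0.476 -0.297
24 0.502 -0.291
```

```bash
python3 -m handwheel '[[0,0,-0.173,-0.5,-0.05,0,-1],[0,0,-0.173,-0.5,-0.05,0,-1],[0,0,-0.173,-0.5,-0.05,0,-1],[0,0,-0.173,-0.5,-0.05,0,-1],[0,0,-0.173,-0.5,-0.05,0,-0.2],[0,0,-0.173,-0.5,-0.05,0,0],[0,0,-0.173,-0.5,-0.05,0,0],[0,0,-0.173,-0.5,-0.05,0,0]]'
python3 -m handwheel '[[0,0,0,-0.025,-0.002,0.02,0],[0,0,0,-0.025,-0.002,0.05,0],[0,0,0,-0.025,-0.002,0.08,0],[0,0,0,-0.025,-0.002,0.12,0],[0,0,0,-0.025,-0.002,0.16,0],[0,0,0,-0.025,-0.002,0.19,0],[0,0,0,-0.025,-0.002,0.2,0],[0,0,0,-0.025,-0.002,0.2,0]]'
python3 -c "
from h import *
go((442,152,48,-.025))
w=grab('wrist'); cv2.imwrite('pics/w2.png',w['image'][:,:,::-1])"
```

```text
t: 14.0
tool_pos: [442.9, 162.8, 146.6]
orientation: [-0.001, 0.718, 0.696, -0.001]
force: [0.1, 0.5, 0.2]
gripper_width: 42.7
gripper_force: 0.0
t: 14.67
tool_pos: [441.5, 152.9, 45.8]
orientation: [-0.001, 0.716, 0.698, -0.002]
force: [0.3, 0.0, -0.3]
gripper_width: 42.5
gripper_force: 0.0
at [441.5 152.9  45.8] w 42.5 f [ 0.3  0.  -0.3] yaw -0.027 q [ 0.33  0.09 -0.49  0.99  0.    1.93] t 14.7
turn [-0.008   0.0025 -0.0034] shift [-0.0018  0.001  -0.0044] rows>= 1.0
```

View pics/w2.png

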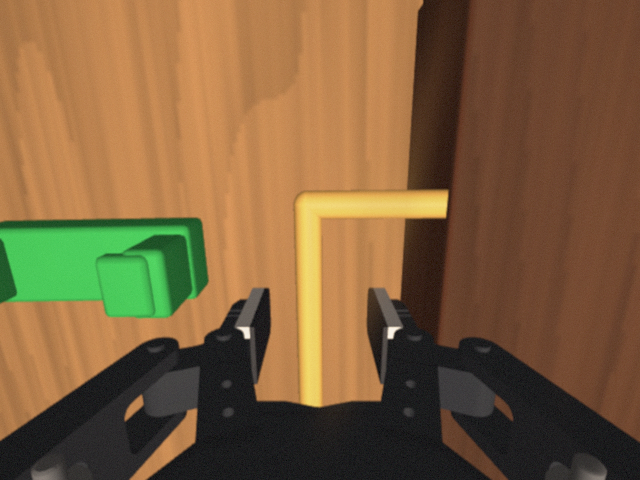

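The bar sits between the pads (x≈311, pads at 258 and 380). I'll close on it and swing the lid up.

```bash
python3 -m handwheel '[[0,0,0,0,0,0,1],[0,0,0,0,0,0,1],[0,0,0,0,0,0,1],[0,0,0,0,0,0,1],[0,0,0,0,0,0,1],[0,0,0,0,0,0,1],[0,0,0,0,0,0,1],[0,0,0,0,0,0,1]]' 45
python3 -m handwheel '[[0,0,0,0,0.008,-0.026,1],[0,0,0,0,0.017,-0.051,1],[0,0,0,0,0.028,-0.075,1],[0,0,0,0,0.041,-0.099,1],[0,0,0,0,0.055,-0.121,1],[0,0,0,0,0.071,-0.143,1],[0,0,0,0,0.088,-0.164,1],[0,0,0,0,0.106,-0.183,1]]'
```

```text
t: 15.38
tool_pos: [438.0, 153.1, 48.6]
orientation: [-0.004, 0.716, 0.698, -0.002]
force: [-19.5, 2.6, 13.7]
gripper_width: 8.1
gripper_force: 44.0
t: 16.05
tool_pos: [489.9, 152.1, 141.2]
orientation: [-0.005, 0.716, 0.698, -0.002]
force: [-23.7, 4.2, 18.9]
gripper_width: 8.2
gripper_force: 44.8
```

```bash
python3 -m handwheel '[[0,0,0,0,0.016,-0.021,1],[0,0,0,0,0.035,-0.039,1],[0,0,0,0,0.056,-0.055,1],[0,0,0,0,0.079,-0.07,1],[0,0,0,0,0.103,-0.082,1],[0,0,0,0,0.127,-0.094,1],[0,0,0,0,0.152,-0.103,1],[0,0,0,0,0.178,-0.111,1]]'
python3 -m handwheel '[[0,0,0,0,0.026,-0.006,1],[0,0,0,0,0.052,-0.011,1],[0,0,0,0,0.079,-0.013,1],[0,0,0,0,0.106,-0.014,1],[0,0,0,0,0.132,-0.014,1],[0,0,0,0,0.159,-0.011,1],[0,0,0,0,0.186,-0.007,1],[0,0,0,0,0.209,-0.001,1]]'
```

```text
t: 16.72
tool_pos: [584.8, 150.2, 197.4]
orientation: [-0.001, 0.717, 0.698, 0.002]
force: [-2.7, 6.1, 2.0]
gripper_width: 8.3
gripper_force: 45.7
t: 17.38
tool_pos: [687.5, 147.7, 197.9]
orientation: [-0.003, 0.716, 0.698, 0.001]
force: [-64.6, 1.1, 44.0]
gripper_width: 8.3
gripper_force: 53.1
```

```bash
python3 -m handwheel '[[0,0,0,0,-0.006,-0.003,1],[0,0,0,0,-0.006,-0.003,0.5],[0,0,0,0,-0.006,-0.003,-0.1],[0,0,0,0,-0.006,-0.003,-0.2],[0,0,0,0,-0.006,-0.04,-0.2],[0,0,0,0,-0.006,-0.08,-0.2],[0,0,0,0,-0.006,-0.12,-0.2],[0,0,0,0,-0.006,-0.12,-0.2]]'
python3 -c "
from h import *
go((610,100,300,.45),(560,40,300,.95),(530,-10,300,1.45),(530,-10,300,1.545))
"
```

```text
t: 18.05
tool_pos: [687.3, 145.5, 260.2]
orientation: [0.002, 0.717, 0.697, 0.003]
force: [-0.3, 0.5, 0.9]
gripper_width: 51.5
gripper_force: 0.0
at [687.3 145.5 260.2] w 51.5 f [-0.3  0.5  0.9] yaw -0.028 q [ 0.21  0.49  0.52  1.59 -0.    1.81] t 18.1
turn [ 1.290e-02  6.000e-04 -9.568e-01] shift [-0.0953 -0.1514 -0.0806] rows>= 4.0
turn [ 0.  0. -1.] shift [-0.0646 -0.1422  0.    ] rows>= 4.0
turn [ 0.  0. -1.] shift [-0.0094 -0.1162  0.    ] rows>= 4.0
turn [ 0.    0.   -0.19] shift [0. 0. 0.] rows>= 1.0
```

```bash
python3 -m handwheel '[[0.013,0,-0.957,-0.095,-0.151,-0.08,-0.2],[0.013,0,-0.957,-0.095,-0.151,-0.08,-0.2],[0.013,0,-0.957,-0.095,-0.151,-0.08,-0.2],[0.013,0,-0.957,-0.095,-0.151,-0.08,-0.2],[0.013,0,-0.957,-0.095,-0.151,-0.08,-0.2],[0.013,0,-0.957,-0.095,-0.151,-0.08,-0.2],[0.013,0,-0.957,-0.095,-0.151,-0.08,-0.2],[0.013,0,-0.957,-0.095,-0.151,-0.08,-0.2]]'
python3 -m handwheel '[[0,0,-1,-0.065,-0.142,0,-0.2],[0,0,-1,-0.065,-0.142,0,-0.2],[0,0,-1,-0.065,-0.142,0,-0.2],[0,0,-1,-0.065,-0.142,0,-0.2],[0,0,-1,-0.065,-0.142,0,-0.2],[0,0,-1,-0.065,-0.142,0,-0.2],[0,0,-1,-0.065,-0.142,0,-0.2],[0,0,-1,-0.065,-0.142,0,-0.2]]'
python3 -m handwheel '[[0,0,-1,-0.009,-0.116,0,-0.2],[0,0,-1,-0.009,-0.116,0,-0.2],[0,0,-1,-0.009,-0.116,0,-0.2],[0,0,-1,-0.009,-0.116,0,-0.2],[0,0,-1,-0.009,-0.116,0,-0.2],[0,0,-1,-0.009,-0.116,0,-0.2],[0,0,-1,-0.009,-0.116,0,-0.2],[0,0,-1,-0.009,-0.116,0,-0.2]]'
python3 - <<'E'
from h import *
go((530,-10,300,1.545))
P=[grab(n) for n in ("scene","top","wrist")]
for p,n in zip(P,"stw"): cv2.imwrite(f"pics/o_{n}.png",p["image"][:,:,::-1])
for x0 in ([597,-152,.29],[599,-305,.06],[442,-141,.06]):
    print("board",fit("board0",x0,P[:2],rad=30),fit("board0",x0,P[2:],rad=60))
print("chock",fit("chock",[497,409,1.46],P[:2],z=4,rad=30))
cv2.imwrite("pics/o_tc.png",cv2.resize(P[1]["image"][100:340,130:370,::-1],None,fx=2.5,fy=2.5,interpolation=cv2.INTER_CUBIC))
E
```

```text
t: 18.72
tool_pos: [609.7, 100.5, 294.5]
orientation: [-0.003, 0.532, 0.847, -0.003]
force: [0.3, 0.5, 1.0]
gripper_width: 51.4
gripper_force: 0.0
t: 19.38
tool_pos: [559.9, 40.5, 295.4]
orientation: [-0.003, 0.306, 0.952, -0.002]
force: [0.4, 0.8, 0.8]
gripper_width: 51.4
gripper_force: 0.0
t: 20.05
tool_pos: [529.8, -9.4, 295.9]
orientation: [-0.003, 0.061, 0.998, -0.001]
force: [-0.4, 0.2, -0.3]
gripper_width: 50.9
gripper_force: 0.0
at [529.8  -9.4 295.9] w 50.9 f [-0.4  0.2 -0.3] yaw 1.448 q [-0.02  0.15  0.13  1.56 -0.    0.11] t 20.1
turn [-0.0037 -0.0129 -0.193 ] shift [-0.0005 -0.0011 -0.0081] rows>= 1.0
board (array([ 6.02513e+02, -1.49829e+02,  3.11000e-01]), np.float64(0.051), 1) (array([ 5.95494e+02, -1.52327e+02,  2.93000e-01]), np.float64(0.039), 1)
board (array([ 5.98657e+02, -3.06314e+02,  3.80000e-02]), np.float64(0.595), 1) (array([ 5.96587e+02, -3.03574e+02,  4.40000e-02]), np.float64(0.022), 1)
board (array([ 4.47017e+02, -1.38800e+02,  1.03000e-01]), np.float64(0.091), 1) (array([ 4.43338e+02, -1.39922e+02,  7.20000e-02]), np.float64(0.016), 1)
chock (array([498.676, 411.558,   1.469]), np.float64(0.18), 2)
```

View pics/o_tc.png

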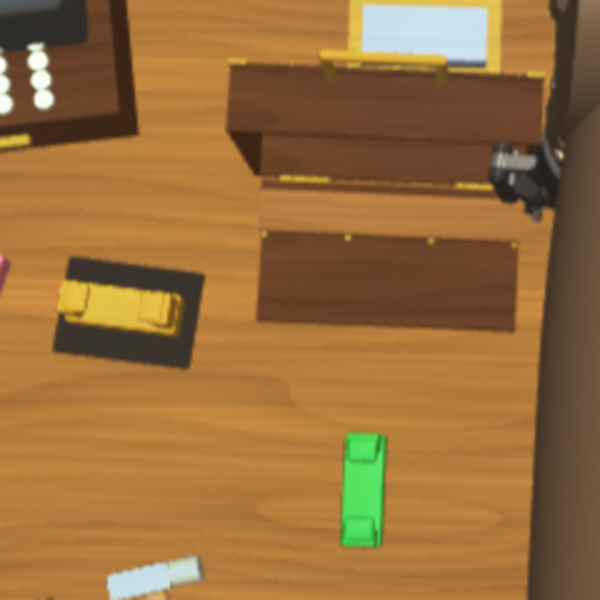

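View pics/o_w.png

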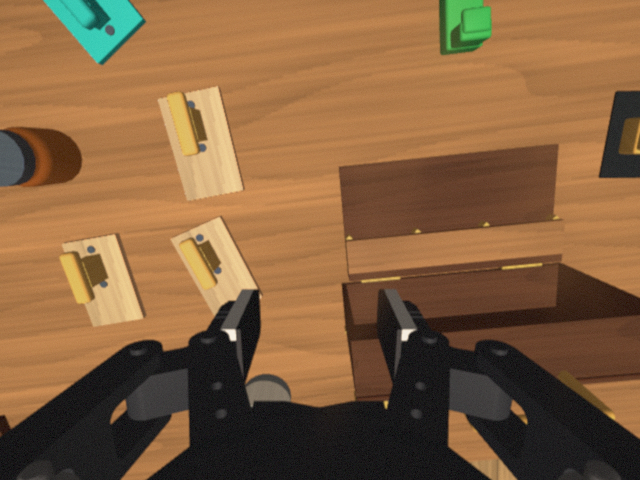

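The lid rests back on its stop and the chock is on the pad (top crop (120,305)). Four brass pins mark the partition tips: top crop x = 264, 347, 431, 514 at y ≈ 239; wrist (349,238) to (556,218). I'll triangulate them to get the case pose.

```bash
cat > pins.py <<'E'
from h import *
from scipy.optimize import least_squares
def pins():
    P=[grab("top"),grab("wrist")]; obs=[]
    G=[[(130+x/2.5,100+y/2.5) for x,y in((264,234),(347,237),(431,240),(514,244))][::-1],[(349,238),(417,231),(486,225),(556,218)]]
    for p,g in zip(P,G):
        h=cv2.cvtColor(p["image"],cv2.COLOR_RGB2HSV); o=[]
        for u,v in g:
            u,v=int(round(u)),int(round(v)); n=4; W=p["image"][v-n:v+n+1,u-n:u+n+1].astype(float)
            b=W[...,0]+W[...,1]-2*W[...,2]; b=np.clip(b-np.percentile(b,75),0,None); yy,xx=np.mgrid[-n:n+1,-n:n+1]
            o.append((u+(b*xx).sum()/b.sum(),v+(b*yy).sum()/b.sum()))
        obs.append(np.array(o)); print(np.round(o,1).tolist())
    m=np.array([[0,-126+84*i,0] for i in range(4)],float)
    f=lambda v:np.concatenate([(proj(p,world(m,*v[:3],v[3]))-o).ravel() for p,o in zip(P,obs)])
    s=least_squares(f,[578,149,-.025,25]); print("pins x,y,yaw,z",np.round(s.x,3),"res",np.round(s.fun,1))
    for p,o in zip(P,obs):
        X=unproj(p,o,25); print(np.round(X[:,:2],1).tolist(),"len",np.round(np.linalg.norm(X[3]-X[0]),1),"mid",np.round(X.mean(0),1),"yaw",round(np.arctan2(-(X[3]-X[0])[0],(X[3]-X[0])[1]),4))
pins()
E
python3 pins.py
```

```text
[[337.8, 198.7], [301.5, 194.5], [269.2, 192.7], [233.1, 194.7]]
[[349.1, 237.6], [417.3, 231.2], [485.9, 224.3], [556.1, 217.2]]
pins x,y,yaw,z [ 5.74676e+02  1.47053e+02 -1.80000e-02  2.36580e+01] res [-2.4 -1.6  0.5  1.2 -0.6  1.5  2.  -1.8 -0.6  0.1 -0.3 -0.2  0.4 -0.2
  0.2 -0.1]
[[568.0, 14.9], [576.6, 106.3], [579.1, 187.5], [571.8, 277.6]] len 262.7 mid [573.9 146.6  25. ] yaw -0.0142
[[572.0, 21.7], [573.9, 105.1], [575.2, 188.0], [576.6, 271.9]] len 250.2 mid [574.4 146.7  25. ] yaw -0.0183
```

```bash
python3 -c "
from h import *
go((421.4,-141.5,120,1.643),(421.4,-141.5,28,1.643))"
```

```text
at [529.6  -9.7 296.2] w 51.4 f [ 0.2 -0.2 -0.3] yaw 1.45 q [-0.02  0.15  0.13  1.56 -0.    0.1 ] t 20.9
turn [-0.003  -0.0125 -0.3851] shift [ 0.181  -0.2869  0.354 ] rows>= 6.0
turn [0. 0. 0.] shift [0.    0.    0.184] rows>= 3.0
```

```bash
python3 -m handwheel '[[-0.003,-0.012,-0.385,0.181,-0.287,0.354,-0.3],[-0.003,-0.012,-0.385,0.181,-0.287,0.354,-0.3],[-0.003,-0.012,-0.385,0.181,-0.287,0.354,-0.3],[-0.003,-0.012,-0.385,0.181,-0.287,0.354,-0.3],[-0.003,-0.012,-0.385,0.181,-0.287,0.354,-0.3],[-0.003,-0.012,-0.385,0.181,-0.287,0.354,-0.3],[-0.003,-0.012,-0.385,0.181,-0.287,0.354,-0.3],[-0.003,-0.012,-0.385,0.181,-0.287,0.354,-0.3]]'
python3 -c "
from h import *
go((421.4,-141.5,28,1.643))
w=grab('wrist'); cv2.imwrite('pics/w3.png',w['image'][:,:,::-1]); print(fit('board0',[443,-140,.07],[w],rad=200))"
```

```text
t: 21.52
tool_pos: [419.6, -141.9, 118.7]
orientation: [-0.001, -0.035, 0.999, 0.001]
force: [1.1, 0.2, -0.4]
gripper_width: 55.5
gripper_force: 0.0
at [ 419.6 -141.9  118.7] w 55.5 f [ 1.1  0.2 -0.4] yaw 1.64 q [-0.33 -0.   -0.42  1.15  0.   -0.4 ] t 21.5
turn [ 0.0027 -0.0057 -0.0053] shift [-0.0041  0.0003  0.1815] rows>= 3.0
(array([ 4.42900e+02, -1.40317e+02,  6.50000e-02]), np.float64(0.015), 1)
```

View pics/w3.png

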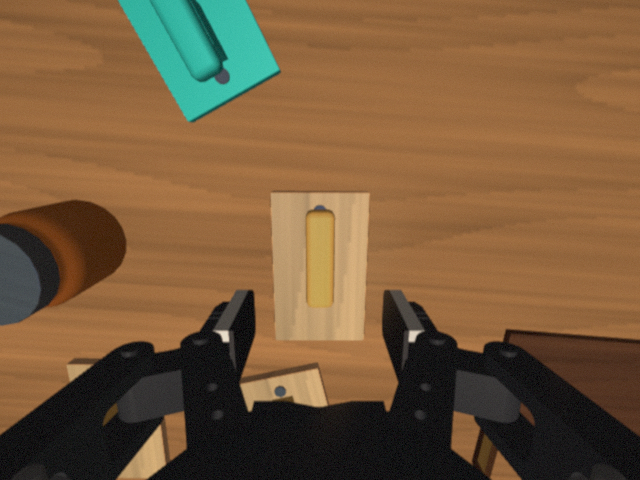

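```bash
python3 -m handwheel '[[0.003,-0.006,-0.005,-0.003,0,0.06,-0.3],[0.003,-0.006,-0.005,-0.003,0,0.12,-0.3],[0.003,-0.006,-0.005,-0.003,0,0.16,-0.3],[0.003,-0.006,-0.005,-0.003,0,0.18,-0.3],[0.003,-0.006,-0.005,-0.003,0,0.18,0.3],[0.003,-0.006,-0.005,-0.003,0,0.18,1],[0.003,-0.006,-0.005,-0.003,0,0.18,1],[0.003,-0.006,-0.005,-0.003,0,0.18,1]]' 70
python3 -m handwheel '[[0,0,0,0,0,0,1],[0,0,0,0,0,0,1],[0,0,0,0,0,0,1],[0,0,0,0,0,-0.01,1],[0,0,0,0,0,-0.04,1],[0,0,0,0,0,-0.08,1],[0,0,0,0,0,-0.14,1],[0,0,0,0,0,-0.18,1]]'
python3 -c "
from h import *
go((450,-40,115,1.59),(476,64.7,115,1.553),(476,64.7,38,1.553))"
```

```text
t: 22.28
tool_pos: [424.7, -141.7, 32.0]
orientation: [0.003, -0.038, 0.999, -0.001]
force: [-0.4, 1.2, 5.1]
gripper_width: 16.9
gripper_force: 70.1
t: 22.95
tool_pos: [422.6, -141.4, 122.2]
orientation: [0.002, -0.037, 0.999, -0.001]
force: [1.4, 0.5, -4.1]
gripper_width: 16.5
gripper_force: 69.2
at [ 422.6 -141.4  122.2] w 16.5 f [ 1.4  0.5 -4.1] yaw 1.645 q [-0.32 -0.   -0.42  1.15 -0.   -0.4 ] t 22.9
turn [-0.0038  0.0066  0.1107] shift [-0.0698  0.1982  0.0143] rows>= 3.0
turn [0.    0.    0.074] shift [-0.056   0.2084  0.    ] rows>= 3.0
turn [0. 0. 0.] shift [0.    0.    0.154] rows>= 2.0
```

```bash
python3 -m handwheel '[[-0.004,0.007,0.11,-0.07,0.198,0.014,1],[-0.004,0.007,0.11,-0.07,0.198,0.014,1],[-0.004,0.007,0.11,-0.07,0.198,0.014,1],[-0.004,0.007,0.11,-0.07,0.198,0.014,1],[-0.004,0.007,0.11,-0.07,0.198,0.014,1],[-0.004,0.007,0.11,-0.07,0.198,0.014,1],[-0.004,0.007,0.11,-0.07,0.198,0.014,1],[-0.004,0.007,0.11,-0.07,0.198,0.014,1]]'
python3 -m handwheel '[[0,0,0.074,-0.056,0.208,0,1],[0,0,0.074,-0.056,0.208,0,1],[0,0,0.074,-0.056,0.208,0,1],[0,0,0.074,-0.056,0.208,0,1],[0,0,0.074,-0.056,0.208,0,1],[0,0,0.074,-0.056,0.208,0,1],[0,0,0.074,-0.056,0.208,0,1],[0,0,0.074,-0.056,0.208,0,1]]'
python3 -c "
from h import *
go((477.7,64.6,43,1.553))"
```

```text
t: 23.62
tool_pos: [449.9, -40.8, 113.0]
orientation: [-0.0, -0.009, 1.0, 0.0]
force: [-0.7, -0.6, -2.6]
gripper_width: 16.6
gripper_force: 69.6
t: 24.28
tool_pos: [475.9, 63.5, 113.0]
orientation: [-0.0, 0.01, 1.0, 0.0]
force: [0.3, -0.2, -2.6]
gripper_width: 16.4
gripper_force: 70.1
at [475.9  63.5 113. ] w 16.4 f [ 0.3 -0.2 -2.6] yaw 1.552 q [ 0.13  0.07 -0.36  1.14  0.    0.15] t 24.3
turn [ 0.0007 -0.0019 -0.0026] shift [-0.0037  0.0023  0.1399] rows>= 2.0
```

```bash
python3 -m handwheel '[[0,0,-0.003,-0.004,0.002,0.06,1],[0,0,-0.003,-0.004,0.002,0.1,1],[0,0,-0.003,-0.004,0.002,0.12,1],[0,0,-0.003,-0.004,0.002,0.13,1],[0,0,-0.003,-0.004,0.002,0.14,1],[0,0,-0.003,-0.004,0.002,0.14,1],[0,0,-0.003,-0.004,0.002,0.14,1],[0,0,-0.003,-0.004,0.002,0.14,1]]'
python3 -c "
from h import *
go((537.7,63.6,42,1.553))
w=grab('wrist'); cv2.imwrite('pics/w4.png',w['image'][:,:,::-1])"
```

```text
t: 24.95
tool_pos: [478.8, 65.6, 44.0]
orientation: [0.0, 0.008, 1.0, 0.0]
force: [0.5, 0.4, -4.6]
gripper_width: 16.5
gripper_force: 70.1
at [478.8  65.6  44. ] w 16.5 f [ 0.5  0.4 -4.6] yaw 1.555 q [ 0.14  0.12 -0.47  0.98  0.    0.15] t 24.9
turn [0.0017 0.0018 0.0039] shift [-0.1178 -0.0022  0.004 ] rows>= 2.0
```

View pics/w4.png

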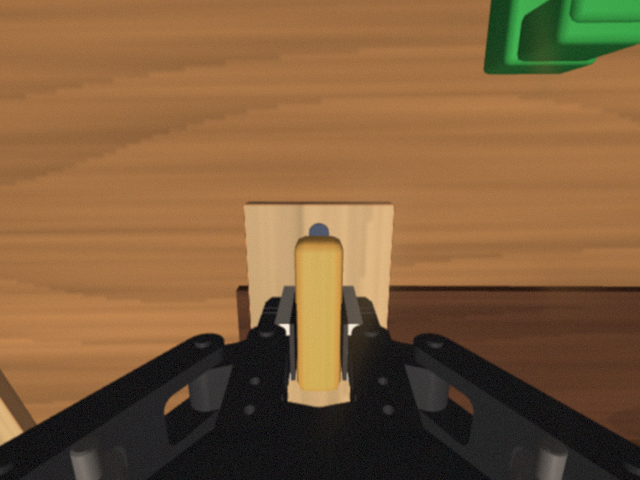

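The board is held straight (top edge 246–392 px). The case bed's left edge is at ≈238 and its front edge at row ≈288. I'll check the case pose from those edges before sliding.

```bash
python3 -c "
from h import *
w=grab('wrist')
print(unproj(w,[[238,288],[238,330],[400,288],[630,288]],8).round(1).tolist())
print(unproj(w,[[246,203],[392,203],[249,290],[390,290]],21).round(1).tolist())
print(world(np.array([[-70,-131,8],[-70,131,8]]),559.5,147.2,-.018,0).round(1))
"
```

```text
[[485.3, 20.4, 8.0], [511.2, 18.4, 8.0], [486.8, 109.8, 8.0], [488.8, 236.8, 8.0]]
[[436.3, 31.0, 21.0], [437.4, 100.7, 21.0], [481.1, 29.3, 21.0], [482.2, 101.5, 21.0]]
[[487.2  17.5   8. ]
 [491.9 279.4   8. ]]
```

```bash
python3 -m handwheel '[[0,0,0.004,-0.005,0,0.004,1],[0,0,0.004,-0.01,0,0.004,1],[0,0,0.004,-0.018,0,0.004,1],[0,0,0.004,-0.026,0,0.004,1],[0,0,0.004,-0.034,0,0.004,1],[0,0,0.004,-0.042,0,0.004,1],[0,0,0.004,-0.05,0,0.004,1],[0,0,0.004,-0.055,0,0.004,1]]'
python3 -m handwheel '[[0,0,0,-0.008,0,0,1],[0,0,0,-0.016,0,0,1],[0,0,0,-0.024,0,0,1],[0,0,0,-0.032,0,0,1],[0,0,0,-0.04,0,0,1],[0,0,0,-0.048,0,0,1],[0,0,0,-0.055,0,0,1],[0,0,0,-0.058,0,0,1]]'
```

```text
t: 25.72
tool_pos: [506.3, 65.1, 40.9]
orientation: [-0.0, 0.009, 1.0, 0.0]
force: [0.1, -1.2, -3.3]
gripper_width: 16.5
gripper_force: 70.1
t: 26.38
tool_pos: [535.2, 64.6, 40.9]
orientation: [-0.0, 0.009, 1.0, 0.0]
force: [-0.0, -0.5, -4.3]
gripper_width: 16.7
gripper_force: 70.1
```

```bash
python3 -m handwheel '[[0,0,0,-0.002,0,0.001,1],[0,0,0,-0.004,0,0.002,1],[0,0,0,-0.006,0,0.003,1],[0,0,0,-0.008,0,0.003,1],[0,0,0,-0.01,0,0.003,1],[0,0,0,-0.012,0,0.003,1],[0,0,0,-0.014,0,0.003,1],[0,0,0,-0.014,0,0.003,1]]'
```

```text
t: 27.05
tool_pos: [539.1, 64.6, 40.1]
orientation: [-0.002, 0.009, 1.0, 0.0]
force: [-12.8, 0.8, 12.1]
gripper_width: 16.8
gripper_force: 72.4
```

```bash
python3 -m handwheel '[[0,0,0,-0.002,0,-0.001,1],[0,0,0,-0.003,0,-0.001,1],[0,0,0,-0.004,0,-0.001,1],[0,0,0,-0.005,0,-0.001,1],[0,0,0,-0.006,0,-0.001,1],[0,0,0,-0.006,0,-0.001,1],[0,0,0,-0.006,0,-0.001,1],[0,0,0,-0.006,0,-0.001,1]]'
python3 -m handwheel '[[0,0,0,-0.003,0,-0.001,1],[0,0,0,-0.003,0,-0.001,0],[0,0,0,-0.003,0,-0.001,-0.3],[0,0,0,-0.003,0,-0.001,-0.3],[0,0,0,-0.003,0,-0.03,-0.3],[0,0,0,-0.003,0,-0.08,-0.3],[0,0,0,-0.003,0,-0.12,-0.3],[0,0,0,-0.003,0,-0.16,-0.3]]'
python3 -c "
from h import *
go((520,-30,150,1.68),(574.4,-158.5,140,1.864))"
```

```text
t: 27.72
tool_pos: [539.2, 64.6, 40.2]
orientation: [-0.005, 0.009, 1.0, 0.001]
force: [-22.7, 1.6, 18.8]
gripper_width: 16.3
gripper_force: 73.0
t: 28.38
tool_pos: [546.9, 64.3, 120.9]
orientation: [0.0, 0.009, 1.0, 0.0]
force: [-0.3, 0.6, -0.5]
gripper_width: 55.5
gripper_force: 0.0
at [546.9  64.3 120.9] w 55.5 f [-0.3  0.6 -0.5] yaw 1.553 q [ 0.12  0.2  -0.2   1.18  0.    0.13] t 28.4
turn [ 0.0011  0.0008 -0.2542] shift [ 0.0503 -0.1895 -0.0583] rows>= 3.0
turn [ 0.     0.    -0.368] shift [-0.0801 -0.2673  0.02  ] rows>= 4.0
```

```bash
python3 -m handwheel '[[0,0,-0.254,0.05,-0.19,-0.058,-0.3],[0,0,-0.254,0.05,-0.19,-0.058,-0.3],[0,0,-0.254,0.05,-0.19,-0.058,-0.3],[0,0,-0.254,0.05,-0.19,-0.058,-0.3],[0,0,-0.254,0.05,-0.19,-0.058,-0.3],[0,0,-0.254,0.05,-0.19,-0.058,-0.3],[0,0,-0.254,0.05,-0.19,-0.058,-0.3],[0,0,-0.254,0.05,-0.19,-0.058,-0.3]]'
python3 -m handwheel '[[0,0,-0.368,-0.08,-0.267,0.02,-0.3],[0,0,-0.368,-0.08,-0.267,0.02,-0.3],[0,0,-0.368,-0.08,-0.267,0.02,-0.3],[0,0,-0.368,-0.08,-0.267,0.02,-0.3],[0,0,-0.368,-0.08,-0.267,0.02,-0.3],[0,0,-0.368,-0.08,-0.267,0.02,-0.3],[0,0,-0.368,-0.08,-0.267,0.02,-0.3],[0,0,-0.368,-0.08,-0.267,0.02,-0.3]]'
python3 -c "
from h import *
w=grab('wrist'); v=fit('board0',[595,-152,.29],[w],rad=200); print(v)
x,y,a=v[0]; go((x-21*np.cos(a),y-21*np.sin(a),31.5,1.571+a))"
```

```text
t: 29.05
tool_pos: [519.6, -29.3, 148.3]
orientation: [-0.001, -0.055, 0.998, 0.0]
force: [-1.0, 0.6, -0.4]
gripper_width: 55.3
gripper_force: 0.0
t: 29.72
tool_pos: [573.5, -157.1, 138.9]
orientation: [-0.0, -0.147, 0.989, 0.001]
force: [0.2, 0.6, 0.3]
gripper_width: 55.6
gripper_force: 0.0
(array([ 5.96822e+02, -1.52263e+02,  2.90000e-01]), np.float64(0.014), 1)
at [ 573.6 -157.2  139.1] w 55.6 f [-0.  -0.5 -0.1] yaw 1.866 q [-0.27  0.27 -0.06  1.24  0.   -0.56] t 29.8
turn [ 0.0015 -0.0005  0.0094] shift [-0.0054 -0.0039  0.2152] rows>= 3.0
```

```bash
python3 -m handwheel '[[0,0,0.009,-0.005,-0.004,0.08,-0.3],[0,0,0.009,-0.005,-0.004,0.15,-0.3],[0,0,0.009,-0.005,-0.004,0.19,-0.3],[0,0,0.009,-0.005,-0.004,0.215,-0.3],[0,0,0.009,-0.005,-0.004,0.215,-0.2],[0,0,0.009,-0.005,-0.004,0.215,0.4],[0,0,0.009,-0.005,-0.004,0.215,1],[0,0,0.009,-0.005,-0.004,0.215,1]]' 70
python3 -m handwheel '[[0,0,0,0,0,0,1],[0,0,0,0,0,0,1],[0,0,0,0,0,0,1],[0,0,0,0,0,0,1],[0,0,0,0,0,0,1],[0,0,0,0,0,0,1],[0,0,0,0,0,0,1],[0,0,0,0,0,0,1]]'
python3 -c "
from h import *
go((570,-150,130,1.86),(500,-30,130,1.7),(481,148.7,130,1.553),(481,148.7,42.5,1.553))"
```

```text
t: 30.48
tool_pos: [577.8, -159.4, 33.4]
orientation: [0.001, -0.144, 0.99, 0.0]
force: [-1.9, 2.1, 1.1]
gripper_width: 16.5
gripper_force: 70.6
t: 31.15
tool_pos: [577.8, -159.7, 33.3]
orientation: [0.001, -0.144, 0.99, 0.0]
force: [-0.8, 1.9, 6.2]
gripper_width: 16.6
gripper_force: 70.9
at [ 577.8 -159.7   33.3] w 16.6 f [-0.8  1.9  6.2] yaw 1.86 q [-0.27  0.33 -0.22  1.02  0.   -0.56] t 31.1
turn [-0.0006  0.0049 -0.0007] shift [ 0.0091  0.0229 -0.1935] rows>= 3.0
turn [0.   0.   0.32] shift [0.0657 0.27   0.    ] rows>= 4.0
turn [0.    0.    0.294] shift [-0.0084  0.3593  0.    ] rows>= 5.0
turn [0. 0. 0.] shift [0.    0.    0.175] rows>= 3.0
```

```bash
python3 -m handwheel '[[0,0.005,0,0.009,0.023,-0.01,1],[0,0.005,0,0.009,0.023,-0.04,1],[0,0.005,0,0.009,0.023,-0.09,1],[0,0.005,0,0.009,0.023,-0.15,1],[0,0.005,0,0.009,0.023,-0.194,1],[0,0.005,0,0.009,0.023,-0.194,1],[0,0.005,0,0.009,0.023,-0.194,1],[0,0.005,0,0.009,0.023,-0.194,1]]'
python3 -m handwheel '[[0,0,0.32,0.066,0.27,0,1],[0,0,0.32,0.066,0.27,0,1],[0,0,0.32,0.066,0.27,0,1],[0,0,0.32,0.066,0.27,0,1],[0,0,0.32,0.066,0.27,0,1],[0,0,0.32,0.066,0.27,0,1],[0,0,0.32,0.066,0.27,0,1],[0,0,0.32,0.066,0.27,0,1]]'
python3 -m handwheel '[[0,0,0.294,-0.008,0.359,0,1],[0,0,0.294,-0.008,0.359,0,1],[0,0,0.294,-0.008,0.359,0,1],[0,0,0.294,-0.008,0.359,0,1],[0,0,0.294,-0.008,0.359,0,1],[0,0,0.294,-0.008,0.359,0,1],[0,0,0.294,-0.008,0.359,0,1],[0,0,0.294,-0.008,0.359,0,1]]'
python3 -c "
from h import *
go((480.6,149.7,43,1.553))
p=grab('top'); cv2.imwrite('pics/t5.png',cv2.resize(p['image'][100:340,180:480,::-1],None,fx=2.5,fy=2.5,interpolation=cv2.INTER_CUBIC))"
```

```text
t: 31.82
tool_pos: [568.2, -149.5, 127.0]
orientation: [-0.002, -0.144, 0.99, 0.0]
force: [-0.1, 0.9, -2.7]
gripper_width: 16.6
gripper_force: 69.7
t: 32.48
tool_pos: [499.4, -30.7, 127.8]
orientation: [-0.002, -0.064, 0.998, -0.0]
force: [-0.6, -0.7, -4.1]
gripper_width: 16.6
gripper_force: 70.2
t: 33.15
tool_pos: [480.4, 147.8, 128.1]
orientation: [-0.002, 0.01, 1.0, -0.0]
force: [0.3, -0.7, -2.4]
gripper_width: 16.8
gripper_force: 70.5
at [480.4 147.8 128.1] w 16.8 f [ 0.3 -0.7 -2.4] yaw 1.552 q [ 0.3   0.11 -0.29  1.18  0.    0.32] t 33.1
turn [-0.0017 -0.0074 -0.0027] shift [-0.0009  0.004   0.1702] rows>= 3.0
```

View pics/t5.png

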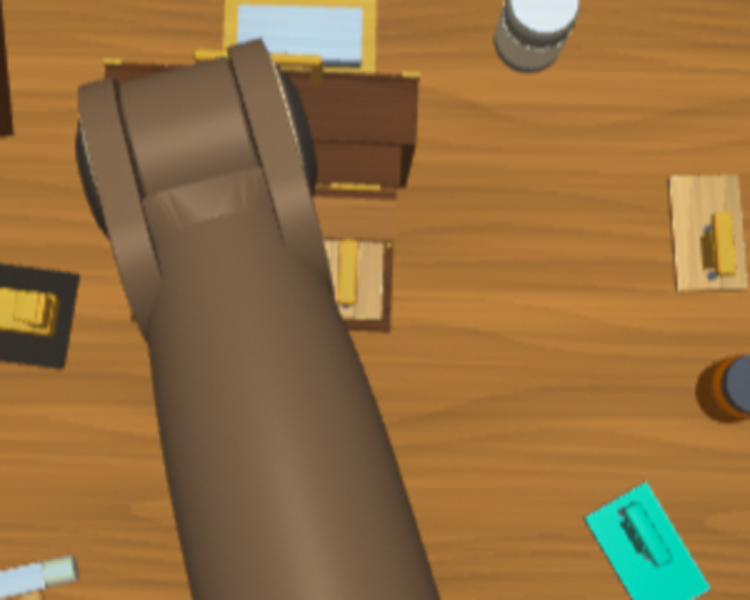

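The first board is home in the right pocket (crop (355,280)). Now I'll lower and slide the second into the middle pocket.

```bash
python3 -m handwheel '[[0,-0.007,-0.003,-0.001,0.004,0.08,1],[0,-0.007,-0.003,-0.001,0.004,0.13,1],[0,-0.007,-0.003,-0.001,0.004,0.15,1],[0,-0.007,-0.003,-0.001,0.004,0.16,1],[0,-0.007,-0.003,-0.001,0.004,0.168,1],[0,-0.007,-0.003,-0.001,0.004,0.168,1],[0,-0.007,-0.003,-0.001,0.004,0.168,1],[0,-0.007,-0.003,-0.001,0.004,0.168,1]]'
python3 -m handwheel '[[0,0,0,0,0,0,1],[0,0,0,-0.004,0,0,1],[0,0,0,-0.01,0,0,1],[0,0,0,-0.018,0,0,1],[0,0,0,-0.026,0,0,1],[0,0,0,-0.034,0,0,1],[0,0,0,-0.042,0,0,1],[0,0,0,-0.048,0,0,1]]'
python3 -c "
from h import *
go((540.6,148.6,43.3,1.553))"
```

```text
t: 33.87
tool_pos: [481.3, 150.7, 45.9]
orientation: [0.001, 0.009, 1.0, 0.0]
force: [0.2, 0.4, -2.5]
gripper_width: 16.8
gripper_force: 70.4
t: 34.53
tool_pos: [504.9, 150.2, 44.4]
orientation: [0.0, 0.008, 1.0, -0.0]
force: [-0.5, -0.6, -3.8]
gripper_width: 16.7
gripper_force: 70.5
at [504.9 150.2  44.4] w 16.7 f [-0.5 -0.6 -3.8] yaw 1.554 q [ 0.29  0.2  -0.37  1.   -0.    0.31] t 34.5
turn [-0.0005  0.0007  0.0017] shift [-0.0715 -0.0019  0.0022] rows>= 1.0
```

```bash
python3 -m handwheel '[[0,0,0.002,0,-0.001,0.002,1],[0,0,0.002,-0.008,-0.001,0.002,1],[0,0,0.002,-0.018,-0.001,0.002,1],[0,0,0.002,-0.028,-0.001,0.002,1],[0,0,0.002,-0.038,-0.001,0.002,1],[0,0,0.002,-0.048,-0.001,0.002,1],[0,0,0.002,-0.056,-0.001,0.002,1],[0,0,0.002,-0.062,-0.001,0.002,1]]'
python3 -m handwheel '[[0,0,0,-0.002,0,0.001,1],[0,0,0,-0.004,0,0.002,1],[0,0,0,-0.006,0,0.003,1],[0,0,0,-0.008,0,0.003,1],[0,0,0,-0.01,0,0.003,1],[0,0,0,-0.012,0,0.003,1],[0,0,0,-0.014,0,0.003,1],[0,0,0,-0.014,0,0.003,1]]'
```

```text
t: 35.2
tool_pos: [535.9, 149.1, 43.5]
orientation: [0.0, 0.009, 1.0, -0.0]
force: [-0.3, 0.2, -3.1]
gripper_width: 16.9
gripper_force: 70.5
t: 35.87
tool_pos: [538.9, 149.2, 41.8]
orientation: [-0.003, 0.009, 1.0, 0.0]
force: [-11.4, 1.2, 4.1]
gripper_width: 16.5
gripper_force: 71.6
```

```bash
python3 -m handwheel '[[0,0,0,-0.002,0,0,1],[0,0,0,-0.003,0,0,1],[0,0,0,-0.004,0,0,1],[0,0,0,-0.006,0,0,1],[0,0,0,-0.007,0,0,1],[0,0,0,-0.008,0,0,1],[0,0,0,-0.008,0,0,1],[0,0,0,-0.008,0,0,1]]'
python3 -m handwheel '[[0,0,0,0.004,0,0,1],[0,0,0,0.004,0,-0.001,0],[0,0,0,0.004,0,-0.001,-0.3],[0,0,0,0.004,0,-0.001,-0.3],[0,0,0,0.004,0,-0.03,-0.3],[0,0,0,0.004,0,-0.08,-0.3],[0,0,0,0.004,0,-0.12,-0.3],[0,0,0,0.004,0,-0.16,-0.3]]'
python3 -c "
from h import *
go((520,20,150,1.6),(540,-140,150,1.6),(576,-304.5,130,1.615))"
```

```text
t: 36.53
tool_pos: [539.0, 149.2, 41.9]
orientation: [-0.006, 0.008, 1.0, 0.0]
force: [-25.6, 1.8, 14.3]
gripper_width: 16.2
gripper_force: 73.0
t: 37.2
tool_pos: [545.0, 149.0, 123.4]
orientation: [0.001, 0.009, 1.0, -0.0]
force: [0.9, 0.9, -0.2]
gripper_width: 55.7
gripper_force: 0.0
at [545.  149.  123.4] w 55.7 f [ 0.9  0.9 -0.2] yaw 1.553 q [ 0.27  0.22 -0.16  1.19 -0.    0.29] t 37.2
turn [-0.0001  0.0036 -0.0944] shift [ 0.0453 -0.2588 -0.0533] rows>= 4.0
turn [0. 0. 0.] shift [-0.0306 -0.321   0.    ] rows>= 4.0
turn [ 0.    0.   -0.03] shift [-0.0624 -0.331   0.04  ] rows>= 5.0
```

```bash
python3 -m handwheel '[[0,0,-0.094,0.045,-0.259,-0.053,-0.3],[0,0,-0.094,0.045,-0.259,-0.053,-0.3],[0,0,-0.094,0.045,-0.259,-0.053,-0.3],[0,0,-0.094,0.045,-0.259,-0.053,-0.3],[0,0,-0.094,0.045,-0.259,-0.053,-0.3],[0,0,-0.094,0.045,-0.259,-0.053,-0.3],[0,0,-0.094,0.045,-0.259,-0.053,-0.3],[0,0,-0.094,0.045,-0.259,-0.053,-0.3]]'
python3 -m handwheel '[[0,0,0,-0.031,-0.321,0,-0.3],[0,0,0,-0.031,-0.321,0,-0.3],[0,0,0,-0.031,-0.321,0,-0.3],[0,0,0,-0.031,-0.321,0,-0.3],[0,0,0,-0.031,-0.321,0,-0.3],[0,0,0,-0.031,-0.321,0,-0.3],[0,0,0,-0.031,-0.321,0,-0.3],[0,0,0,-0.031,-0.321,0,-0.3]]'
python3 -m handwheel '[[0,0,-0.03,-0.062,-0.331,0.04,-0.3],[0,0,-0.03,-0.062,-0.331,0.04,-0.3],[0,0,-0.03,-0.062,-0.331,0.04,-0.3],[0,0,-0.03,-0.062,-0.331,0.04,-0.3],[0,0,-0.03,-0.062,-0.331,0.04,-0.3],[0,0,-0.03,-0.062,-0.331,0.04,-0.3],[0,0,-0.03,-0.062,-0.331,0.04,-0.3],[0,0,-0.03,-0.062,-0.331,0.04,-0.3]]'
python3 -c "
from h import *
w=grab('wrist'); v=fit('board0',[597,-304,.044],[w],rad=200); print(v)
x,y,a=v[0]; go((x-21*np.cos(a),y-21*np.sin(a),31.5,1.571+a))
P=[grab('top')]; cv2.imwrite('pics/t6.png',cv2.resize(P[0]['image'][100:340,120:360,::-1],None,fx=2.5,fy=2.5,interpolation=cv2.INTER_CUBIC))"
```

```text
t: 37.87
tool_pos: [519.6, 21.0, 148.1]
orientation: [-0.0, -0.015, 1.0, 0.0]
force: [-0.7, 0.1, -0.3]
gripper_width: 55.5
gripper_force: 0.0
t: 38.53
tool_pos: [539.7, -138.6, 148.3]
orientation: [-0.0, -0.016, 1.0, 0.0]
force: [-0.7, -0.0, 0.8]
gripper_width: 55.3
gripper_force: 0.0
t: 39.2
tool_pos: [575.6, -302.6, 129.0]
orientation: [0.0, -0.023, 1.0, 0.0]
force: [-0.2, 0.0, 0.6]
gripper_width: 55.5
gripper_force: 0.0
(array([ 5.96369e+02, -3.04964e+02,  4.60000e-02]), np.float64(0.019), 1)
at [ 575.7 -302.7  129.3] w 55.1 f [0.1 0.2 0.8] yaw 1.617 q [-0.48  0.38  0.06  1.25  0.   -0.53] t 39.3
turn [-0.0006  0.0018  0.0007] shift [ 0.0011 -0.0063  0.1957] rows>= 3.0
```

View pics/t6.png

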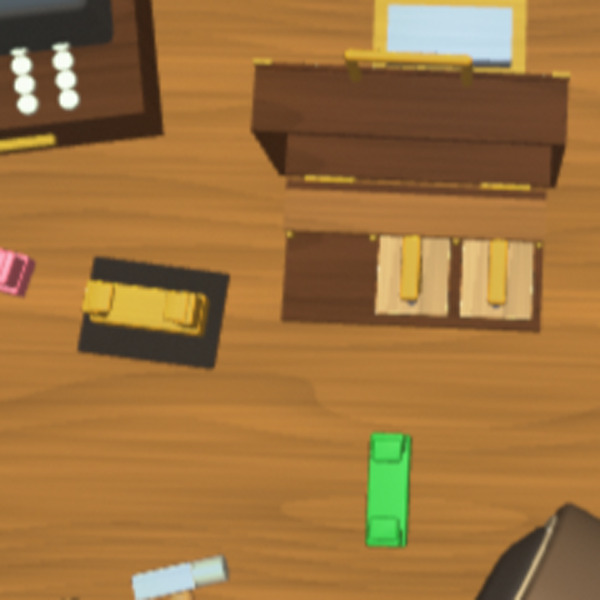

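Two boards are home in the middle and right pockets (crop (412,275) and (497,280)) and the left pocket is empty. The lid is still up and the chock is on the pad. Next I'll take the third board.

```bash
python3 -m handwheel '[[0,0,0,0.001,-0.006,0.08,-0.3],[0,0,0,0.001,-0.006,0.15,-0.3],[0,0,0,0.001,-0.006,0.18,-0.3],[0,0,0,0.001,-0.006,0.196,-0.3],[0,0,0,0.001,-0.006,0.196,-0.2],[0,0,0,0.001,-0.006,0.196,0.4],[0,0,0,0.001,-0.006,0.196,1],[0,0,0,0.001,-0.006,0.196,1]]' 70
python3 -m handwheel '[[0,0,0,0,0,0,1],[0,0,0,0,0,0,1],[0,0,0,0,0,0,1],[0,0,0,0,0,0,1],[0,0,0,0,0,0,1],[0,0,0,0,0,0,1],[0,0,0,0,0,0,1],[0,0,0,0,0,0,1]]'
python3 -c "
from h import *
go((565,-300,135,1.6),(520,-120,135,1.6),(460,60,135,1.58),(481,234,135,1.553),(481,234,43,1.553))"
```

```text
t: 40.02
tool_pos: [576.4, -307.8, 33.1]
orientation: [0.002, -0.022, 1.0, -0.001]
force: [-0.4, 3.0, 2.2]
gripper_width: 16.6
gripper_force: 69.9
t: 40.68
tool_pos: [576.4, -308.1, 33.1]
orientation: [0.002, -0.022, 1.0, -0.001]
force: [-0.1, 1.5, 5.7]
gripper_width: 16.7
gripper_force: 70.3
at [ 576.4 -308.1   33.1] w 16.7 f [-0.1  1.5  5.7] yaw 1.615 q [-0.49  0.42 -0.09  1.06  0.   -0.54] t 40.7
turn [-0.0031  0.0079  0.0301] shift [ 0.0213  0.0168 -0.2039] rows>= 3.0
turn [0. 0. 0.] shift [0.0794 0.3625 0.    ] rows>= 5.0
turn [0.   0.   0.04] shift [0.1094 0.3634 0.    ] rows>= 5.0
turn [0.    0.    0.054] shift [-0.0452  0.3476  0.    ] rows>= 5.0
turn [0. 0. 0.] shift [0.    0.    0.184] rows>= 3.0
```

```bash
python3 -m handwheel '[[0,0.006,0.03,0.021,0.017,-0.01,1],[0,0.006,0.03,0.021,0.017,-0.04,1],[0,0.006,0.03,0.021,0.017,-0.09,1],[0,0.006,0.03,0.021,0.017,-0.15,1],[0,0.006,0.03,0.021,0.017,-0.204,1],[0,0.006,0.03,0.021,0.017,-0.204,1],[0,0.006,0.03,0.021,0.017,-0.204,1],[0,0.006,0.03,0.021,0.017,-0.204,1]]'
python3 -m handwheel '[[0,0,0,0.079,0.363,0,1],[0,0,0,0.079,0.363,0,1],[0,0,0,0.079,0.363,0,1],[0,0,0,0.079,0.363,0,1],[0,0,0,0.079,0.363,0,1],[0,0,0,0.079,0.363,0,1],[0,0,0,0.079,0.363,0,1],[0,0,0,0.079,0.363,0,1]]'
python3 -m handwheel '[[0,0,0.04,0.109,0.363,0,1],[0,0,0.04,0.109,0.363,0,1],[0,0,0.04,0.109,0.363,0,1],[0,0,0.04,0.109,0.363,0,1],[0,0,0.04,0.109,0.363,0,1],[0,0,0.04,0.109,0.363,0,1],[0,0,0.04,0.109,0.363,0,1],[0,0,0.04,0.109,0.363,0,1]]'
python3 -m handwheel '[[0,0,0.054,-0.045,0.348,0,1],[0,0,0.054,-0.045,0.348,0,1],[0,0,0.054,-0.045,0.348,0,1],[0,0,0.054,-0.045,0.348,0,1],[0,0,0.054,-0.045,0.348,0,1],[0,0,0.054,-0.045,0.348,0,1],[0,0,0.054,-0.045,0.348,0,1],[0,0,0.054,-0.045,0.348,0,1]]'
python3 -c "
from h import *
go((481,234.3,43,1.553))"
```

```text
t: 41.35
tool_pos: [563.8, -299.5, 131.7]
orientation: [-0.002, -0.015, 1.0, 0.0]
force: [-0.5, 0.1, -3.0]
gripper_width: 16.6
gripper_force: 69.2
t: 42.02
tool_pos: [519.0, -119.4, 131.5]
orientation: [-0.002, -0.015, 1.0, -0.0]
force: [0.4, -0.1, -3.1]
gripper_width: 16.5
gripper_force: 69.7
t: 42.68
tool_pos: [460.1, 59.7, 132.4]
orientation: [-0.001, -0.004, 1.0, -0.0]
force: [0.2, 0.2, -2.8]
gripper_width: 16.6
gripper_force: 70.3
t: 43.35
tool_pos: [480.8, 232.9, 132.2]
orientation: [-0.002, 0.01, 1.0, -0.001]
force: [0.7, -0.2, -3.4]
gripper_width: 16.7
gripper_force: 70.7
at [480.8 232.9 132.2] w 16.7 f [ 0.7 -0.2 -3.4] yaw 1.551 q [ 0.45  0.16 -0.21  1.2   0.    0.47] t 43.4
turn [-0.0029 -0.0071 -0.0043] shift [-0.001   0.003   0.1785] rows>= 3.0
```

```bash
python3 -m handwheel '[[-0.002,-0.007,-0.004,-0.001,0.003,0.08,1],[-0.002,-0.007,-0.004,-0.001,0.003,0.13,1],[-0.002,-0.007,-0.004,-0.001,0.003,0.16,1],[-0.002,-0.007,-0.004,-0.001,0.003,0.17,1],[-0.002,-0.007,-0.004,-0.001,0.003,0.178,1],[-0.002,-0.007,-0.004,-0.001,0.003,0.178,1],[-0.002,-0.007,-0.004,-0.001,0.003,0.178,1],[-0.002,-0.007,-0.004,-0.001,0.003,0.178,1]]'
python3 -m handwheel '[[0,0,0,0,0,0,1],[0,0,0,-0.002,0,0,1],[0,0,0,-0.004,0,0,1],[0,0,0,-0.006,0,0,1],[0,0,0,-0.008,0,0,1],[0,0,0,-0.01,0,0,1],[0,0,0,-0.012,0,0,1],[0,0,0,-0.012,0,0,1]]'
python3 -c "
from h import *
go((540.5,233.2,43,1.553))"
```

```text
t: 44.02
tool_pos: [481.8, 236.3, 45.1]
orientation: [0.002, 0.008, 1.0, 0.001]
force: [0.7, 1.5, -2.3]
gripper_width: 16.8
gripper_force: 70.6
t: 44.68
tool_pos: [487.0, 236.1, 43.6]
orientation: [0.0, 0.008, 1.0, 0.0]
force: [-0.5, -0.7, -3.8]
gripper_width: 16.7
gripper_force: 70.6
at [487.  236.1  43.6] w 16.7 f [-0.5 -0.7 -3.8] yaw 1.555 q [ 0.45  0.22 -0.34  1.    0.    0.47] t 44.7
turn [0.0012 0.0018 0.0039] shift [-0.107  -0.0041  0.0014] rows>= 2.0
```

```bash
python3 -m handwheel '[[0,0,0.004,0,-0.004,0.001,1],[0,0,0.004,-0.01,-0.004,0.001,1],[0,0,0.004,-0.02,-0.004,0.001,1],[0,0,0.004,-0.03,-0.004,0.001,1],[0,0,0.004,-0.038,-0.004,0.001,1],[0,0,0.004,-0.046,-0.004,0.001,1],[0,0,0.004,-0.052,-0.004,0.001,1],[0,0,0.004,-0.052,-0.004,0.001,1]]'
python3 -m handwheel '[[0,0,0,-0.008,0,0,1],[0,0,0,-0.016,0,0,1],[0,0,0,-0.024,0,0,1],[0,0,0,-0.03,0,0,1],[0,0,0,-0.036,0,0,1],[0,0,0,-0.042,0,0,1],[0,0,0,-0.045,0,0,1],[0,0,0,-0.045,0,0,1]]'
python3 -m handwheel '[[0,0,0,-0.002,0,0.001,1],[0,0,0,-0.004,0,0.002,1],[0,0,0,-0.006,0,0.003,1],[0,0,0,-0.008,0,0.003,1],[0,0,0,-0.01,0,0.003,1],[0,0,0,-0.012,0,0.003,1],[0,0,0,-0.014,0,0.003,1],[0,0,0,-0.016,0,0.003,1]]'
```

```text
t: 45.35
tool_pos: [513.6, 233.7, 43.1]
orientation: [0.001, 0.009, 1.0, 0.0]
force: [-0.4, -0.1, -3.9]
gripper_width: 16.7
gripper_force: 70.6
t: 46.02
tool_pos: [535.6, 233.3, 43.2]
orientation: [0.0, 0.009, 1.0, 0.0]
force: [0.7, 0.3, -3.2]
gripper_width: 16.9
gripper_force: 70.6
t: 46.68
tool_pos: [540.0, 233.3, 41.6]
orientation: [-0.003, 0.009, 1.0, 0.001]
force: [-14.9, 0.7, 6.9]
gripper_width: 16.8
gripper_force: 71.9
```

```bash
python3 -m handwheel '[[0,0,0,-0.002,0,0,1],[0,0,0,-0.003,0,0,1],[0,0,0,-0.004,0,0,1],[0,0,0,-0.005,0,0,1],[0,0,0,-0.006,0,0,1],[0,0,0,-0.007,0,0,1],[0,0,0,-0.008,0,0,1],[0,0,0,-0.008,0,0,1]]'
python3 -m handwheel '[[0,0,0,0.004,0,0,1],[0,0,0,0.004,0,-0.001,0],[0,0,0,0.004,0,-0.001,-0.3],[0,0,0,0.004,0,-0.001,-0.3],[0,0,0,0.004,0,-0.03,-0.3],[0,0,0,0.004,0,-0.08,-0.3],[0,0,0,0.004,0,-0.14,-0.3],[0,0,0,0.004,0,-0.2,-0.3]]'
python3 -c "
from h import *
go((550,210,270,1.1),(560,180,285,.65),(600,160,285,.2),(687,147.5,285,-.022),(687,147.5,196.5,-.022))"
```

```text
t: 47.35
tool_pos: [540.2, 233.5, 41.8]
orientation: [-0.006, 0.008, 1.0, 0.001]
force: [-25.8, 2.6, 14.5]
gripper_width: 16.3
gripper_force: 73.1
t: 48.02
tool_pos: [545.5, 232.8, 142.6]
orientation: [0.0, 0.009, 1.0, 0.0]
force: [0.6, 0.9, 0.1]
gripper_width: 55.5
gripper_force: 0.0
at [545.5 232.8 142.6] w 55.5 f [0.6 0.9 0.1] yaw 1.553 q [ 0.4   0.27 -0.06  1.24 -0.    0.42] t 48.0
turn [0.001  0.0015 0.9052] shift [-0.01   -0.0453 -0.2547] rows>= 4.0
turn [0.  0.  0.9] shift [-0.045  -0.0444 -0.03  ] rows>= 4.0
turn [0.  0.  0.9] shift [-0.0803  0.0395  0.    ] rows>= 4.0
turn [0.    0.    0.444] shift [-0.0591  0.1656  0.    ] rows>= 3.0
turn [0. 0. 0.] shift [0.    0.    0.177] rows>= 3.0
```

```bash
python3 -m handwheel '[[0,0,0.905,-0.01,-0.045,-0.255,-0.2],[0,0,0.905,-0.01,-0.045,-0.255,-0.2],[0,0,0.905,-0.01,-0.045,-0.255,-0.2],[0,0,0.905,-0.01,-0.045,-0.255,-0.2],[0,0,0.905,-0.01,-0.045,-0.255,-0.2],[0,0,0.905,-0.01,-0.045,-0.255,-0.2],[0,0,0.905,-0.01,-0.045,-0.255,-0.2],[0,0,0.905,-0.01,-0.045,-0.255,-0.2]]'
python3 -m handwheel '[[0,0,0.9,-0.045,-0.044,-0.03,-0.2],[0,0,0.9,-0.045,-0.044,-0.03,-0.2],[0,0,0.9,-0.045,-0.044,-0.03,-0.2],[0,0,0.9,-0.045,-0.044,-0.03,-0.2],[0,0,0.9,-0.045,-0.044,-0.03,-0.2],[0,0,0.9,-0.045,-0.044,-0.03,-0.2],[0,0,0.9,-0.045,-0.044,-0.03,-0.2],[0,0,0.9,-0.045,-0.044,-0.03,-0.2]]'
python3 -m handwheel '[[0,0,0.9,-0.08,0.04,0,-0.2],[0,0,0.9,-0.08,0.04,0,-0.2],[0,0,0.9,-0.08,0.04,0,-0.2],[0,0,0.9,-0.08,0.04,0,-0.2],[0,0,0.9,-0.08,0.04,0,-0.2],[0,0,0.9,-0.08,0.04,0,-0.2],[0,0,0.9,-0.08,0.04,0,-0.2],[0,0,0.9,-0.08,0.04,0,-0.2]]'
python3 -m handwheel '[[0,0,0.444,-0.059,0.166,0,-0.2],[0,0,0.444,-0.059,0.166,0,-0.2],[0,0,0.444,-0.059,0.166,0,-0.2],[0,0,0.444,-0.059,0.166,0,-0.2],[0,0,0.444,-0.059,0.166,0,-0.2],[0,0,0.444,-0.059,0.166,0,-0.2],[0,0,0.444,-0.059,0.166,0,-0.2],[0,0,0.444,-0.059,0.166,0,-0.2]]'
python3 -c "
from h import *
go((687,147.5,196.5,-.022))
w=grab('wrist'); cv2.imwrite('pics/w7.png',w['image'][:,:,::-1])"
```

```text
t: 48.68
tool_pos: [549.2, 210.2, 267.2]
orientation: [-0.001, 0.232, 0.973, -0.001]
force: [0.1, -0.3, -0.7]
gripper_width: 50.8
gripper_force: 0.0
t: 49.35
tool_pos: [559.6, 180.7, 283.7]
orientation: [-0.0, 0.443, 0.896, 0.0]
force: [-0.2, -0.0, -0.4]
gripper_width: 51.0
gripper_force: 0.0
t: 50.02
tool_pos: [599.8, 161.0, 284.3]
orientation: [0.0, 0.632, 0.775, 0.001]
force: [-0.8, 0.4, -0.6]
gripper_width: 51.0
gripper_force: 0.0
t: 50.68
tool_pos: [686.1, 148.8, 286.1]
orientation: [0.001, 0.714, 0.7, 0.001]
force: [0.2, 0.3, -0.1]
gripper_width: 51.3
gripper_force: 0.0
at [686.1 148.8 286.1] w 51.3 f [ 0.2  0.3 -0.1] yaw -0.02 q [0.21 0.51 0.6  1.66 0.   1.8 ] t 50.7
turn [ 0.0056 -0.0023  0.0031] shift [-0.0027  0.0013  0.1792] rows>= 3.0
```

View pics/w7.png

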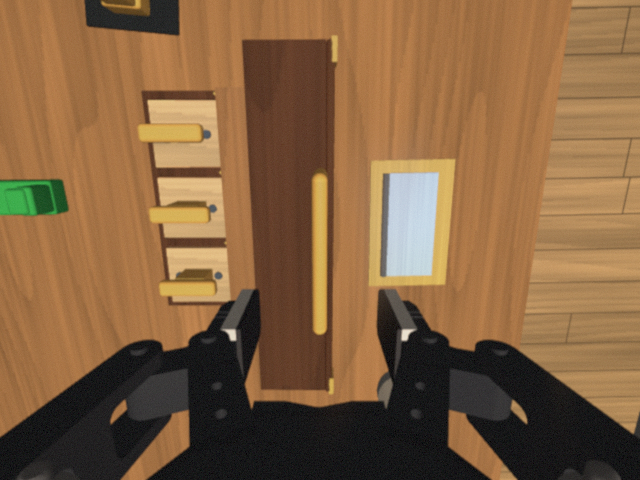

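All three boards are home, and the handle bar (x≈320) is centred between the pads. I'll grip it and bring the lid down along the arc.

```bash
python3 -m handwheel '[[0,0,0.003,-0.002,0.001,0.05,-0.2],[0,0,0.003,-0.002,0.001,0.11,-0.2],[0,0,0.003,-0.002,0.001,0.15,-0.2],[0,0,0.003,-0.002,0.001,0.178,-0.2],[0,0,0.003,-0.002,0.001,0.178,-0.2],[0,0,0.003,-0.002,0.001,0.178,1],[0,0,0.003,-0.002,0.001,0.178,1],[0,0,0.003,-0.002,0.001,0.178,1]]' 45
python3 -m handwheel '[[0,0,0,0,0,0,1],[0,0,0,0,0,0,1],[0,0,0,0,0,0,1],[0,0,0,0,0,0,1],[0,0,0,0,0,0,1],[0,0,0,0,0,0,1],[0,0,0,0,0,0,1],[0,0,0,0,0,0,1]]'
python3 -m handwheel '[[0,0,0,0,-0.026,-0.006,1],[0,0,0,0,-0.053,-0.010,1],[0,0,0,0,-0.08,-0.013,1],[0,0,0,0,-0.106,-0.013,1],[0,0,0,0,-0.133,-0.012,1],[0,0,0,0,-0.16,-0.01,1],[0,0,0,0,-0.186,-0.005,1],[0,0,0,0,-0.212,0.001,1]]'
```

```text
t: 51.4
tool_pos: [688.3, 147.7, 197.4]
orientation: [0.001, 0.715, 0.699, 0.002]
force: [-0.2, -0.6, 1.0]
gripper_width: 15.3
gripper_force: 0.0
t: 52.07
tool_pos: [686.9, 147.7, 197.4]
orientation: [-0.0, 0.715, 0.699, 0.001]
force: [-7.0, 0.2, 5.0]
gripper_width: 8.4
gripper_force: 44.5
t: 52.73
tool_pos: [582.9, 149.7, 197.4]
orientation: [0.002, 0.715, 0.699, 0.003]
force: [1.9, -1.4, 1.2]
gripper_width: 8.1
gripper_force: 45.6
```

```bash
python3 -m handwheel '[[0,0,0,0,-0.026,0.008,1],[0,0,0,0,-0.051,0.017,1],[0,0,0,0,-0.075,0.029,1],[0,0,0,0,-0.099,0.041,1],[0,0,0,0,-0.122,0.056,1],[0,0,0,0,-0.143,0.071,1],[0,0,0,0,-0.164,0.088,1],[0,0,0,0,-0.184,0.107,1]]'
python3 -m handwheel '[[0,0,0,0,-0.018,0.019,1],[0,0,0,0,-0.035,0.04,1],[0,0,0,0,-0.051,0.062,1],[0,0,0,0,-0.065,0.084,1],[0,0,0,0,-0.078,0.108,1],[0,0,0,0,-0.089,0.132,1],[0,0,0,0,-0.096,0.15,1],[0,0,0,0,-0.1,0.165,1]]'
```

```text
t: 53.4
tool_pos: [490.3, 151.7, 142.8]
orientation: [0.002, 0.715, 0.699, 0.002]
force: [-4.7, -3.5, 10.0]
gripper_width: 8.0
gripper_force: 47.2
t: 54.07
tool_pos: [439.7, 152.8, 58.6]
orientation: [0.001, 0.715, 0.699, 0.0]
force: [-1.8, -4.0, 1.1]
gripper_width: 8.2
gripper_force: 45.0
```

```bash
python3 -m handwheel '[[0,0,0,0,-0.001,0.004,1],[0,0,0,0,-0.002,0.009,1],[0,0,0,0,-0.003,0.013,1],[0,0,0,0,-0.004,0.017,1],[0,0,0,0,-0.004,0.02,1],[0,0,0,0,-0.004,0.023,1],[0,0,0,0,-0.004,0.026,1],[0,0,0,0,-0.004,0.026,1]]'
python3 -c "
from h import *
go((438,152,48,-.022))"
```

```text
t: 54.73
tool_pos: [438.3, 153.0, 52.2]
orientation: [0.001, 0.715, 0.699, 0.002]
force: [-21.8, -12.1, 55.1]
gripper_width: 8.5
gripper_force: 51.1
at [438.3 153.   52.2] w 8.5 f [-21.8 -12.1  55.1] yaw -0.023 q [ 0.34  0.07 -0.5   0.99 -0.    1.93] t 54.7
turn [ 0.0087 -0.002  -0.0025] shift [-0.002  -0.0005  0.0083] rows>= 1.0
```

```bash
python3 -m handwheel '[[0,0,0,0,0.002,-0.008,1],[0,0,0,0,0.002,-0.008,0.3],[0,0,0,0,0.002,-0.008,-0.1],[0,0,0,0,0.002,-0.008,-0.1],[0,0,0,0,0.002,-0.05,-0.1],[0,0,0,0,0.002,-0.12,-0.1],[0,0,0,0,0.002,-0.18,-0.1],[0,0,0,0,0.002,-0.24,-0.1]]'
python3 - <<'E'
from h import *
go((470,330,170,-.1),(496.5,409.5,170,-.11),(496.5,409.5,9.5,-.11))
P=[grab('scene'),grab('wrist'),grab('top')]
cv2.imwrite('pics/s8.png',cv2.resize(P[0]['image'][180:360,230:470,::-1],None,fx=3,fy=3,interpolation=cv2.INTER_CUBIC))
print(fit('lid',[561,148.5,-.02],P[:1]),fit('lid',[561,148.5,-.02],P[2:]))
d=finder.trace(P[0],'lid'); print([x['extent'] for x in d])
E
```

```text
t: 55.4
tool_pos: [438.8, 153.6, 166.6]
orientation: [-0.0, 0.715, 0.699, 0.001]
force: [0.2, 0.0, 0.4]
gripper_width: 46.9
gripper_force: 0.0
at [438.8 153.6 166.6] w 46.9 f [0.2 0.  0.4] yaw -0.023 q [ 0.34  0.02 -0.3   1.25  0.    1.93] t 55.4
turn [ 0.0004 -0.0024  0.1545] shift [ 0.3541  0.0543 -0.0063] rows>= 5.0
turn [0.   0.   0.02] shift [0.1635 0.0369 0.    ] rows>= 3.0
turn [0. 0. 0.] shift [0.    0.    0.321] rows>= 4.0
(array([ 5.65916e+02,  1.47963e+02, -3.00000e-02]), np.float64(0.047), 1) (array([ 6.05506e+02,  7.42610e+01, -2.95000e-01]), np.float64(2.203), 1)
[[279.7, 231.0, 393.8, 325.6], [279.2, 230.2, 396.7, 325.1]]
```

View pics/s8.png

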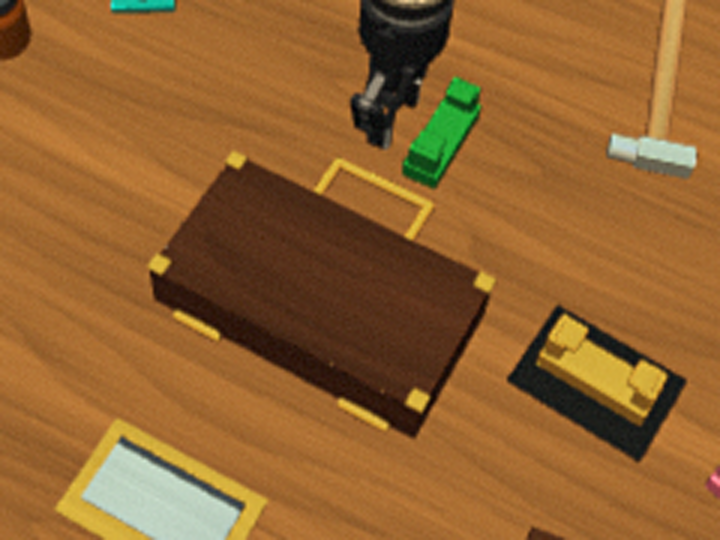

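The lid is shut: its scene extent matches the initial one. The chock stands untouched on the pad (crop (600,370)). I'll fetch it.

```bash
python3 -m handwheel '[[0,0,0.154,0.354,0.054,0,-1],[0,0,0.154,0.354,0.054,0,-1],[0,0,0.154,0.354,0.054,0,-1],[0,0,0.154,0.354,0.054,0,-1],[0,0,0.154,0.354,0.054,0,-1],[0,0,0.154,0.354,0.054,0,-1],[0,0,0.154,0.354,0.054,0,-1],[0,0,0.154,0.354,0.054,0,-1]]'
python3 -m handwheel '[[0,0,0.02,0.164,0.037,0,-1],[0,0,0.02,0.164,0.037,0,-1],[0,0,0.02,0.164,0.037,0,-1],[0,0,0.02,0.164,0.037,0,-1],[0,0,0.02,0.164,0.037,0,-1],[0,0,0.02,0.164,0.037,0,-1],[0,0,0.02,0.164,0.037,0,-1],[0,0,0.02,0.164,0.037,0,-1]]'
python3 -c "
from h import *
go((497.3,410.3,10,-.11))
w=grab('wrist'); print(fit('chock',[497,410,1.46],[w],z=4,rad=200))"
```

```text
t: 56.37
tool_pos: [469.2, 328.3, 164.7]
orientation: [0.0, 0.742, 0.671, -0.001]
force: [-0.2, 0.3, 0.3]
gripper_width: 85.4
gripper_force: 0.0
t: 57.03
tool_pos: [496.4, 408.2, 166.6]
orientation: [0.0, 0.745, 0.667, 0.001]
force: [0.2, 0.6, -0.3]
gripper_width: 85.4
gripper_force: 0.0
at [496.4 408.2 166.6] w 85.4 f [ 0.2  0.6 -0.3] yaw -0.111 q [ 0.69  0.35  0.11  1.33 -0.    2.37] t 57.0
turn [ 0.0029 -0.0026 -0.0024] shift [0.004  0.0008 0.3133] rows>= 4.0
(array([498.172, 410.548,   1.468]), np.float64(0.168), 1)
```

```bash
python3 -m handwheel '[[0,0,-0.002,0.004,0.001,0.08,-1],[0,0,-0.002,0.004,0.001,0.16,-1],[0,0,-0.002,0.004,0.001,0.23,-1],[0,0,-0.002,0.004,0.001,0.28,-1],[0,0,-0.002,0.004,0.001,0.305,-1],[0,0,-0.002,0.004,0.001,0.313,-1],[0,0,-0.002,0.004,0.001,0.313,-1],[0,0,-0.002,0.004,0.001,0.313,-1]]'
python3 -m handwheel '[[0,0,0,0,0,0,0],[0,0,0,0,0,0,1],[0,0,0,0,0,0,1],[0,0,0,0,0,0,1],[0,0,0,0,0,0,1],[0,0,0,0,0,0,1],[0,0,0,0,0,0,1],[0,0,0,0,0,0,1]]' 70
python3 -m handwheel '[[0,0,0,0,0,-0.01,1],[0,0,0,0,0,-0.03,1],[0,0,0,0,0,-0.07,1],[0,0,0,0,0,-0.12,1],[0,0,0,0,0,-0.18,1],[0,0,0,0,0,-0.25,1],[0,0,0,0,0,-0.3,1],[0,0,0,0,0,-0.3,1]]'
python3 -c "
from h import *
go((525,290,160,-.06),(563.5,149,160,-.02),(563.5,149,84,-.02))"
```

```text
t: 57.8
tool_pos: [498.2, 412.1, 11.1]
orientation: [0.0, 0.745, 0.668, 0.002]
force: [-0.1, 0.2, 0.6]
gripper_width: 85.5
gripper_force: 0.0
t: 58.47
tool_pos: [498.0, 411.8, 10.6]
orientation: [0.0, 0.745, 0.668, 0.002]
force: [0.5, -1.1, 6.3]
gripper_width: 38.5
gripper_force: 74.0
t: 59.13
tool_pos: [498.8, 412.7, 165.9]
orientation: [0.0, 0.745, 0.668, 0.005]
force: [0.2, 0.8, -4.4]
gripper_width: 38.2
gripper_force: 72.6
at [498.8 412.7 165.9] w 38.2 f [ 0.2  0.8 -4.4] yaw -0.109 q [0.69 0.36 0.11 1.32 0.   2.37] t 59.1
turn [ 0.0138 -0.0135 -0.098 ] shift [-0.2383  0.0786  0.0107] rows>= 4.0
turn [ 0.    0.   -0.08] shift [-0.2769  0.0938  0.    ] rows>= 4.0
turn [0. 0. 0.] shift [0.    0.    0.152] rows>= 2.0
```

```bash
python3 -m handwheel '[[0,0,-0.098,-0.238,0.079,0,1],[0,0,-0.098,-0.238,0.079,0,1],[0,0,-0.098,-0.238,0.079,0,1],[0,0,-0.098,-0.238,0.079,0,1],[0,0,-0.098,-0.238,0.079,0,1],[0,0,-0.098,-0.238,0.079,0,1],[0,0,-0.098,-0.238,0.079,0,1],[0,0,-0.098,-0.238,0.079,0,1]]'
python3 -m handwheel '[[0,0,-0.08,-0.277,0.094,0,1],[0,0,-0.08,-0.277,0.094,0,1],[0,0,-0.08,-0.277,0.094,0,1],[0,0,-0.08,-0.277,0.094,0,1],[0,0,-0.08,-0.277,0.094,0,1],[0,0,-0.08,-0.277,0.094,0,1],[0,0,-0.08,-0.277,0.094,0,1],[0,0,-0.08,-0.277,0.094,0,1]]'
python3 -c "
from h import *
w=grab('wrist'); cv2.imwrite('pics/w9.png',w['image'][:,:,::-1]);c=unproj(w,[[0,0]],76)
go((563.5,149,86,-.02))"
```

```text
t: 59.8
tool_pos: [523.0, 289.6, 158.6]
orientation: [-0.0, 0.727, 0.686, 0.0]
force: [0.4, -0.0, -6.0]
gripper_width: 37.8
gripper_force: 72.5
t: 60.47
tool_pos: [561.8, 149.0, 159.0]
orientation: [-0.0, 0.713, 0.701, 0.001]
force: [-0.5, 0.7, -6.2]
gripper_width: 38.2
gripper_force: 72.5
at [561.8 149.  159.1] w 38.5 f [-1.1 -0.3 -5.1] yaw -0.018 q [ 0.26  0.24 -0.06  1.27  0.    1.85] t 60.5
turn [ 0.0012 -0.0017  0.0043] shift [-1.000e-04  3.300e-03  1.461e-01] rows>= 2.0
```

View pics/w9.png

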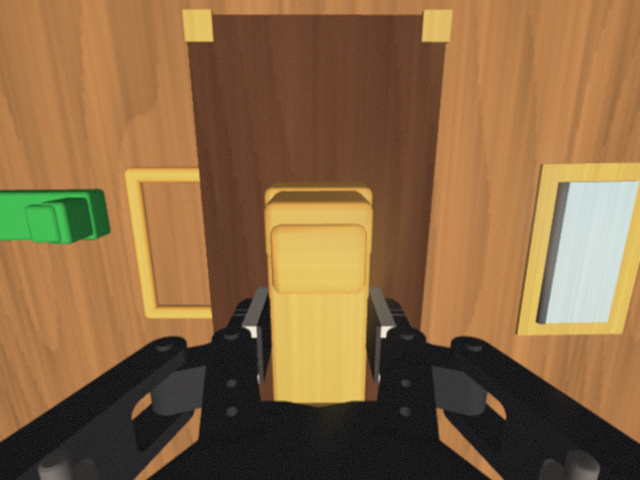

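The chock (x≈319) is centred between the lid's edges (183–452) and hangs level. I'll lower it.

```bash
python3 -m handwheel '[[0,0,0.004,0,0.002,0.05,1],[0,0,0.004,0,0.002,0.1,1],[0,0,0.004,0,0.002,0.13,1],[0,0,0.004,0,0.002,0.142,1],[0,0,0.004,0,0.002,0.146,1],[0,0,0.004,0,0.002,0.148,1],[0,0,0.004,0,0.002,0.148,1],[0,0,0.004,0,0.002,0.148,1]]'
python3 -m handwheel '[[0,0,0,0,0,0,1],[0,0,0,0,0,0.001,1],[0,0,0,0,0,0.002,1],[0,0,0,0,0,0.003,1],[0,0,0,0,0,0.004,1],[0,0,0,0,0,0.005,1],[0,0,0,0,0,0.005,1],[0,0,0,0,0,0.005,1]]'
```

```text
t: 61.18
tool_pos: [564.0, 148.1, 86.5]
orientation: [0.001, 0.715, 0.699, 0.002]
force: [-0.5, -0.7, -5.4]
gripper_width: 38.8
gripper_force: 72.4
t: 61.85
tool_pos: [563.1, 147.6, 82.7]
orientation: [0.0, 0.715, 0.699, 0.001]
force: [-0.1, -0.6, -4.9]
gripper_width: 38.2
gripper_force: 72.6
```

```bash
python3 -m handwheel '[[0,0,0,0,0,0.001,1],[0,0,0,0,0,0.002,1],[0,0,0,0,0,0.003,1],[0,0,0,0,0,0.003,1],[0,0,0,0,0,0.003,1],[0,0,0,0,0,0.003,1],[0,0,0,0,0,0.003,1],[0,0,0,0,0,0.003,1]]'
```

```text
t: 62.52
tool_pos: [563.2, 147.6, 82.6]
orientation: [0.0, 0.715, 0.699, 0.001]
force: [-4.8, -1.8, 7.5]
gripper_width: 38.3
gripper_force: 74.0
```

Contact. I'll release, rise, and back away to check.

```bash
python3 -m handwheel '[[0,0,0,0,0,-0.001,0.5],[0,0,0,0,0,-0.001,-0.5],[0,0,0,0,0,-0.001,-1],[0,0,0,0,0,-0.001,-1],[0,0,0,0,0,-0.05,-1],[0,0,0,0,0,-0.12,-1],[0,0,0,0,0,-0.2,-1],[0,0,0,0,0,-0.3,-1]]'
python3 -m handwheel '[[0,0,0,-0.1,-0.1,-0.1,-1],[0,0,0,-0.2,-0.15,-0.1,-1],[0,0,0,-0.3,-0.2,-0.1,-1],[0,0,0,-0.4,-0.25,-0.1,-1],[0,0,0,-0.5,-0.3,-0.1,-1],[0,0,0,-0.5,-0.3,-0.1,-1],[0,0,0,-0.5,-0.3,-0.1,-1],[0,0,0,-0.5,-0.3,-0.1,-1]]'
python3 - <<'E'
from h import *
P=[grab('scene'),grab('top')]
a=cv2.resize(P[0]['image'][140:360,150:470,::-1],(800,550),interpolation=cv2.INTER_CUBIC); cv2.imwrite('pics/s10.png',a)
print(fit('chock',[563,148.5,1.55],P,z=76,rad=30)); print(fit('lid',[562,148.5,-.02],P))
E
```

```text
t: 63.18
tool_pos: [562.6, 147.4, 223.7]
orientation: [-0.0, 0.715, 0.699, 0.0]
force: [1.8, 0.3, 0.4]
gripper_width: 85.7
gripper_force: 0.0
t: 63.85
tool_pos: [405.3, -102.5, 273.6]
orientation: [0.001, 0.716, 0.698, 0.0]
force: [0.8, -0.7, -0.2]
gripper_width: 85.6
gripper_force: 0.0
(array([564.215, 146.396,   1.539]), np.float64(0.227), 2)
(array([ 5.63351e+02,  1.48656e+02, -2.70000e-02]), np.float64(0.028), 2)
```

View pics/s10.png

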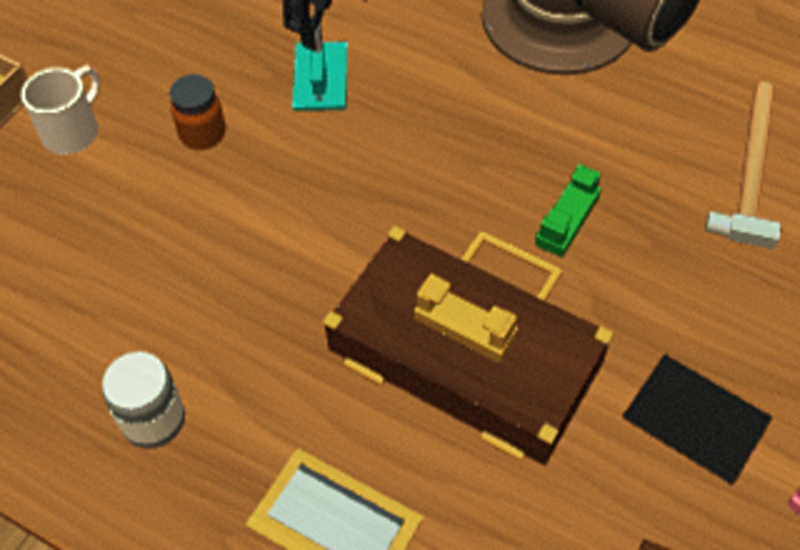

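The lid is shut (fit matches the start), and the chock stands upright in its middle (crop (465,318)). The bystanders and look-alikes are where they were. Handing in.

```bash
python3 -c "
from workcell import r
print(r.hand_in())"
```

```text
the job is handed in; nothing more can be done
None
```

I handed in the job at about 64 s: all three boards are home in their own pockets, the lid is shut, the chock stands upright in the middle of it, and the jar, mug and look-alikes were left alone; the hand-in gave no verdict.

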